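# Set the saw fence's length stop and butt the board to it

## Robot

A 7-joint arm with a two-finger parallel gripper is mounted at the origin on the work surface. World frame = base frame: x ahead of the robot, y to its left, z up, the work surface at z = 0. Lengths are in m, angles in rad, forces in N, time in s.
With the tool pointing down it reaches from about 0.4 to 0.925 m from the base axis. Payload 5.6 kg.
Tool frame: the origin (TCP) lies at the centre of the arm's flange, where the gripper is bolted on; the fingertips stand 173 mm ahead of it and the grasp point (between the pads) lies 155 mm ahead of it (grip_depth is the distance from the TCP to the grasp point, in m); z points along the fingers, y is the direction in which the jaws open and shut (so a half turn about z gives the same grasp; the last joint's range is limited). The gripper opens to 85 mm and grips with 20 to 120 N. Pads are 22 mm wide; open, the fingers measure 114 mm over their backs; the gripper's body (76 mm by 85 mm) begins 54 mm behind the grasp point. The pads swing forward as they close: fully open they stand 13 mm farther back than shut.
Start: joints at [-1.39, 0.468, -0.012, 1.603, 0.006, 1.071, -0.056], TCP at [0.144, 0.634, 0.405] pointing down, gripper open.
Joint ranges: [-2.53, 2.53], [-0.31, 2.02], [-1.57, 1.55], [0.28, 2.44], [-1.29, 4.43], [0.15, 1.84], [-2.92, 2.92]. Speed limits (rad/s): [2.57, 2.57, 3.14, 3.14, 3.14, 3.14, 3.14].

## Interface

Orientations are given as a rotation vector (axis times angle).
In Python, from station import read_state, get_image, close_job, regions_of, grip_depth gives the robot as it stands.
- The arm moves only by the tool step_arm, never from a script. Its arguments are lists of equal length, an entry for each row: "delta_pos": the shift along the world's x, y, z in mm, a list of three; "angular": the turn, a rotation vector about the world's x, y, z in rad, a list of three; "jaw": the opening, from 0 (shut) to 1 (fully open). A call has 1 to 8 rows; each row shifts and turns the commanded pose from where the row before left it; what a row does not reach is not made up. A row lasts 1/8 s, in which the tool goes at most 62.5 mm and 10.7 degrees, less where a joint would pass 70% of its speed; a pose out of reach is approached as far as the arm can. A call with a gripper value outside its range is refused whole. The fingers move at their own pace and stop on an object; "force" is the grip in N (left out, the last holds). Time passes only in rows, so rows that do not move let the fingers close. It gives the time, the measured TCP pose, the force and the opening at its end, in the units of the state.
- read_state(): the state, without advancing time (a new reading comes with each control period).
- get_image(name): name is "scene" or "top" or "wrist"; returns a dict with "image" (480x640x3 uint8, red, green, blue), "camera_matrix" (3x3 intrinsics, pixels), "R" (3x3) and "t" (3): a world point X has camera coordinates R X + t. Camera axes: x right, y down, z forward; pixel columns grow to the right and rows downward; lengths in m; the calibration is good to about 2 mm. A picture is of the moment at which its call begins. There is no depth.
- close_job(): hands the job in, once; it reports no verdict.
Trained networks look in the newest picture that a camera, given by its name, has taken for a name from the list of things; names that differ only in an ending like _2 or _b are one class to them, and where a whole thing is asked for, a point or a joint stands for the part that bears it (a point fixed in the world has none). Each returns a list of dicts, best first, with "p" (0 to 1); they miss things now and then, are a little off and sometimes report something else, mostly with a low value. They report only what shows in the picture. A call takes as long as a camera call. They do not tell look-alikes from the thing itself.
- regions_of(camera, target): "pixels" (480x640 bool, what is visible of it) and "extent" ([left, top, right, bottom] in pixels, round what is visible of it).
The state is a dict: "time": time; "q": joint angles; "joint_velocities": joint speeds; "joint_torque": joint torques, N m; "eef_pos": TCP position; "tool_rot": TCP orientation; "wrist_force": force on the tool from outside, world axes, zero at the start; "torque": the same for the moment, N m; "opening": finger opening in m.
Only numpy, scipy, OpenCV 4.12 (cv2) and the standard library are available. Lean on these libraries where they do the work, as an engineer would, in place of code of your own. Each camera call takes 0.05 s, during which the arm holds its last target.

## Task

Set up the next cut: nudge the stiff length stop along the saw fence until its yellow edge sits on the red mark (within 3 mm), never letting it run more than 3 mm past the mark. Then, leaving the stop on its mark, push the loose board flat against the fence and along it until its end butts against the stop. Leave the hammer, drill and sanding block where they are, and let go of everything.

Things in the scene. Friction and masses are not known exactly. Their poses are not given: they have to be found in the camera images.
- fence: Aluminium saw fence fixed to the bench: bar 40 (x) x 620 (y) x 50 high mm, black end caps. Origin: centre of its underside, on the bench. Its y axis runs along the bar, x points away from the robot; its front face (towards the robot) is the plane x = -20 mm. The dark kerf line on the bench before it is flat and harmless.
- mark: Red mark on the fence: a 3 mm wide red line across the fence's top and, behind the fence, an upright red blade 3 mm thick (y), 66 mm high. Axes as the fence's; origin at bench height on the fence's centre line; its y = 0 plane is the middle of the red line. It stays put in the job.
- stop_edge (a point): Point in the plane of the length stop's working face (facing -y), at the middle of the fence's width, 64 mm above the bench; a 5 mm yellow strip on the stop's top lies along that edge. Axes as the fence's. It starts 50 to 150 mm on the +y side of the mark, must go towards -y, and can run at least 40 mm past the mark.
- stop: The length stop, origin at bench height below stop_edge, axes as the fence's: dark steel block in front of the fence (x -100 to -22, y 0 to 80, z 4 to 64 mm) with a black saddle over the fence to x = +22; fixed orange knob on top (34 mm wide, to z = 80). Slides only along the fence, dry friction about 13 N; stays where left.
- pad_face (a point): Centre of the outer (+y) face of the orange push pad on the stop's +y end, 30 mm above the bench; pad 60 (x) x 10 (y) x 44 (z) mm. It is on a spring plunger (2.4 N preload, 1.2 N/mm, 14 mm stroke): it sinks about 9 to 11 mm before the stop breaks loose and follows; let go, it springs back and the stop stays. Relaxed: 110 mm (y) from the working face, x = -61 mm.
- board_centre (a point): Centre of the loose wooden board, 95 (x) x 160 (y, its length) x 30 (z) mm, 0.25 to 0.5 kg, flat on the bench in front of the fence on the -y side of the stop, some 20 to 50 mm off the fence and skewed up to 0.25 rad. Home, its +x long side lies along the fence's front face and its +y end against the stop's working face.
- board_end (a point): Centre of the board's +y end face (80 mm from its centre along its length, 15 mm above the bench): the end that must butt against the stop. The board slides on the bench with about 1 to 4 N, far less than the stop takes. Axes as the board's.
- drill: Cordless drill, black and orange, lying on the bench, about 180 x 200 x 70 mm; origin under its motor. Leave alone.
- hammer: Hammer lying on the left of the bench, about 300 mm long. Leave alone.
- sander: Cork sanding block with blue grip, 70 x 115 x 44 mm, on the bench between robot and fence; origin under its centre. Leave alone.
There are look-alikes about, which are no part of the job. Leave any pink look-alike of the part that bears board_centre alone.

How it is judged:
By the outcome, as a careful person would: the job done as asked, in the order asked, and still so for the second after the job is handed in, with the robot touching nothing.
It also fails if it takes over 72 s, if anything falls off the work surface, if the arm or the gripper's body presses on something with over 40 N, if the wrist force passes 120 N, or if a joint passes its speed limit or range.

## Working session

There is one attempt and no reset: what is moved stays moved. The work goes in short steps, Python scripts to look and compute and a tool call to move; the robot and the scene stay as the last step left them, time stands still between calls to the robot, and variables do not carry over. Pictures are saved under pics/ and viewed, and the job is handed in when it is done.

Besides the shell and the picture viewer there is one more tool, called after "Request:" in YAML: its name, and indented under it one key for each argument. step_arm: Moves the arm, as the interface text tells. Its arguments: {"type":"object","properties":{"delta_pos":{"type":"array"},"angular":{"type":"array"},"jaw":{"type":"array"},"force":{"type":"number"}},"required":["delta_pos","angular","jaw"]}

```bash
mkdir -p pics; ls; cat > h.py <<'E'
from station import *
import numpy as np, cv2
def save(n,im): cv2.imwrite('pics/%s.png'%n, im[:,:,::-1])
def ray(c,uv):
    K=np.array(c['camera_matrix']);R=np.array(c['R']);t=np.array(c['t'])
    d=R.T@np.linalg.solve(K,np.array([uv[0],uv[1],1.0])); o=-R.T@t
    return o,d
def atz(c,uv,z):
    o,d=ray(c,uv); return o+d*(z-o[2])/d[2]
def proj(c,X):
    x=np.array(c['R'])@np.array(X)+np.array(c['t']); p=np.array(c['camera_matrix'])@x; return p[:2]/p[2]
E
python3 - <<'E'
from h import *
s=read_state(); print(s['time'],s['eef_pos'],s['tool_rot'],s['wrist_force'],s['opening'],grip_depth)
for n in ['scene','top']:
    c=get_image(n); save(n+'0',c['image']); print(n,-np.array(c['R']).T@np.array(c['t']))
    for k in ['fence','mark','stop','stop_edge','pad_face','board_centre','drill','hammer','sander']:
        try: print(n,k,[(round(r['p'],2),r['extent'],int(r['pixels'].sum())) for r in regions_of(n,k)])
        except Exception as e: print(k,e)
E
```

```text
pics
0.0 [0.1442551  0.63351577 0.40371884] [-3.50888873e-01 -3.12187467e+00  2.84254730e-03] [0.40924323 0.1891465  0.43714064] 0.08523081233914115 0.1547
scene [ 1.05766862 -0.92250919  0.74641561]
scene fence [(0.9, [258.2, 226.1, 434.2, 355.4], 5225)]
scene mark []
scene stop [(0.55, [359.5, 231.1, 404.9, 268.5], 1031)]
scene stop_edge [(0.69, [353.8, 234.2, 408.8, 266.9], 1118)]
scene pad_face []
scene board_centre [(0.65, [125.4, 332.6, 249.5, 408.1], 4788), (0.64, [253.7, 276.6, 320.8, 323.4], 2002), (0.63, [156.8, 269.4, 222.7, 315.3], 1844)]
scene drill [(0.84, [123.7, 332.8, 248.0, 410.6], 4784)]
scene hammer [(0.9, [380.0, 199.9, 456.8, 223.3], 583)]
scene sander [(0.93, [293.5, 224.6, 334.2, 252.3], 698), (0.6, [382.5, 235.3, 399.3, 242.9], 37)]
top [ 0.31040194 -0.02555954  1.43526938]
top fence [(0.83, [201.4, 154.9, 428.5, 282.3], 4861), (0.5, [349.3, 205.9, 406.0, 245.9], 1860)]
top mark [(0.7, [120.4, 152.8, 152.1, 245.7], 1133), (0.67, [446.2, 196.7, 539.2, 269.1], 2508)]
top stop [(0.82, [240.6, 161.6, 285.5, 207.4], 1485)]
top stop_edge [(0.79, [243.1, 158.7, 290.0, 207.7], 1501)]
top pad_face [(0.43, [242.2, 176.0, 250.2, 197.8], 138)]
top board_centre [(0.6, [383.0, 283.5, 447.3, 330.5], 2018)]
top drill [(0.79, [444.7, 197.4, 538.1, 269.3], 2550)]
top hammer [(0.93, [119.2, 155.3, 150.8, 247.5], 1152)]
top sander [(0.74, [242.7, 157.8, 286.4, 208.4], 1416), (0.59, [254.6, 246.8, 296.1, 277.3], 984)]
```

View pics/scene0.png

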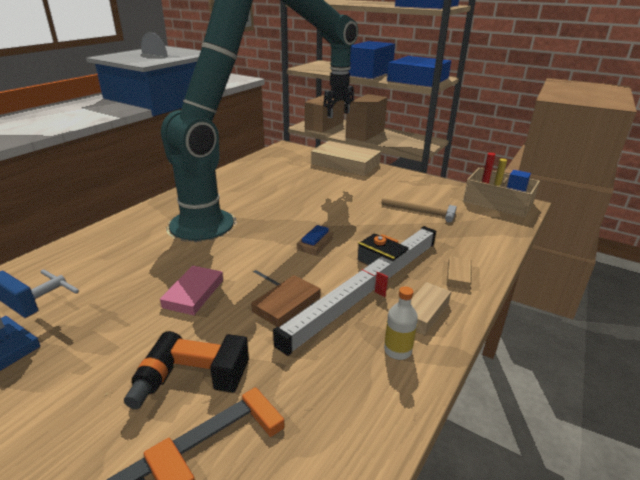

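View pics/top0.png

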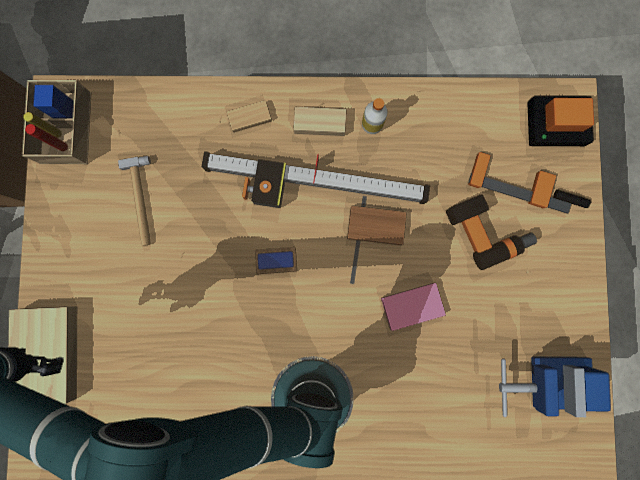

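```bash
python3 - <<'E'
import cv2
a=cv2.imread('pics/top0.png'); cv2.imwrite('pics/top0c.png',cv2.resize(a[140:340,190:460],None,fx=2.95,fy=2.95,interpolation=cv2.INTER_CUBIC))
a=cv2.imread('pics/scene0.png'); cv2.imwrite('pics/scene0c.png',cv2.resize(a[210:380,230:450],None,fx=3.5,fy=3.5,interpolation=cv2.INTER_CUBIC))
E
```

```text
(no output)
```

View pics/top0c.png

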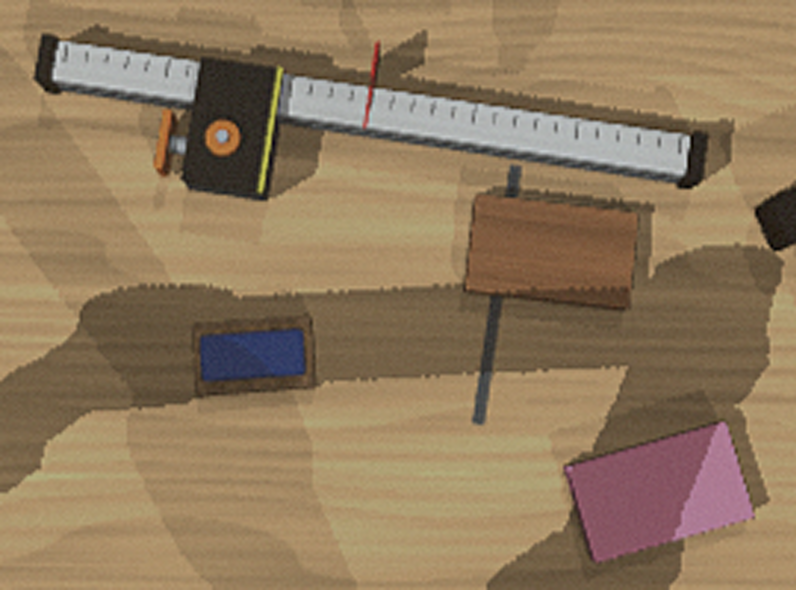

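View pics/scene0c.png

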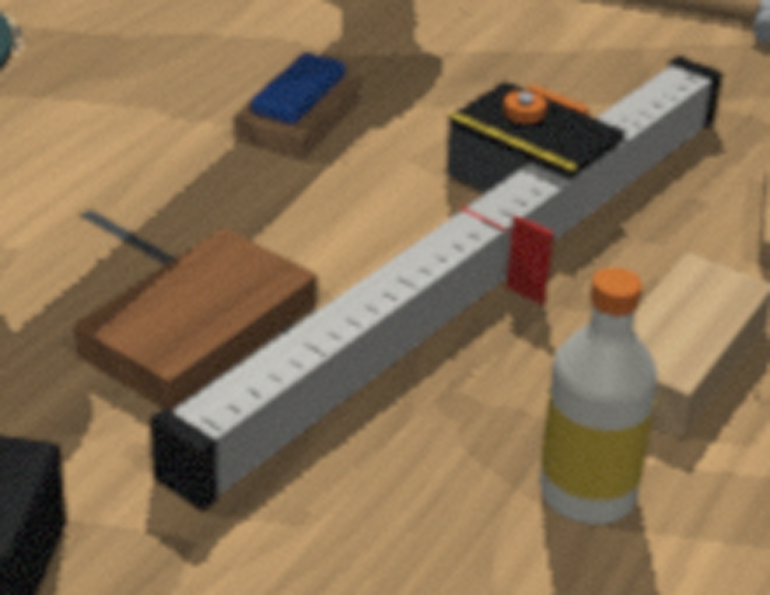

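Candidates for the board, in top pixels: brown board (378,225) in front of the fence on the −y side of the stop; pink block (414,306); cork sander (275,262); pale wood blocks (320,120) and (248,115) behind the fence. I choose the brown one: it is in front of the fence and the close crop shows a plain wooden board. The orange pad is at about (247,188), the yellow edge at about (282,183) and the red mark at about (316,168).

```bash
cat > m.py <<'E'
from h import *
def hsv(c): return cv2.cvtColor(c['image'],cv2.COLOR_RGB2HSV).astype(int)
def box(m,b):
    k=np.zeros_like(m); k[b[1]:b[3],b[0]:b[2]]=1; return m&k
def pts(m): 
    v,u=np.nonzero(m); return np.c_[u,v].astype(float)
def big(m):
    n,l,s,_=cv2.connectedComponentsWithStats(m.astype(np.uint8)); return l==1+s[1:,4].argmax()
def board(c,b=(320,175,430,262)):
    H=hsv(c); m=box((H[...,0]<14)&(H[...,1]>110)&(H[...,2]>70),b); return big(m)
E
python3 - <<'E'
from m import *
c=get_image('top'); H=hsv(c)
w=big(box((H[...,1]<40)&(H[...,2]>140),(200,145,430,210)))
P=pts(w); print(w.sum())
X=np.array([atz(c,p,.05) for p in P]); r=cv2.minAreaRect((X[:,:2]*1000).astype(np.float32)); print('fence top',r)
mean=X[:,:2].mean(0); 
# column-wise edges
us=np.arange(330,415); bk=[];fr=[]
for u in us:
    v=np.nonzero(w[:,u])[0]
    if len(v)>5: bk.append(atz(c,(u,v.min()-.5),.05)[:2]); fr.append(atz(c,(u,v.max()+.5),.05)[:2])
for e in (bk,fr):
    e=np.array(e); p=np.polyfit(e[:,1],e[:,0],1); print('edge x=',p, 'ang',np.arctan(p[0]))
y=box((H[...,0]>22)&(H[...,0]<38)&(H[...,1]>130)&(H[...,2]>110),(240,150,300,215))
Y=np.array([atz(c,p,.064)[:2] for p in pts(y)]); print('yellow',len(Y),Y.mean(0),Y.min(0),Y.max(0))
rd=box(((H[...,0]<6)|(H[...,0]>172))&(H[...,1]>130)&(H[...,2]>80),(305,145,325,190)); 
Rp=pts(rd);print(Rp)
b=board(c); print(b.sum()); B=np.array([atz(c,p,.03)[:2] for p in pts(b)])
r=cv2.minAreaRect((B*1000).astype(np.float32)); print('board',r, cv2.boxPoints(r))
E
```

```text
1412
fence top ((602.0809326171875, -160.1664581298828), (308.3227233886719, 39.0023307800293), 81.62422180175781)
edge x= [0.14690593 0.64530883] ang 0.14586259689617523
edge x= [0.1461015  0.60576094] ang 0.1450750727872061
yellow 73 [0.59887397 0.08767457] [0.54088892 0.07761183] [0.65822675 0.09849967]
[[317. 155.]
 [318. 155.]
 [317. 156.]
 [317. 157.]
 [317. 158.]
 [317. 159.]
 [317. 160.]
 [316. 161.]
 [317. 161.]
 [316. 162.]
 [316. 163.]
 [316. 164.]
 [316. 165.]
 [316. 166.]
 [316. 167.]
 [316. 168.]
 [315. 169.]
 [315. 170.]
 [315. 171.]
 [315. 172.]
 [315. 173.]
 [315. 174.]
 [314. 175.]
 [314. 176.]
 [314. 177.]
 [314. 178.]
 [314. 179.]
 [314. 180.]
 [313. 182.]]
1142
board ((488.8184509277344, -183.9593505859375), (158.23753356933594, 95.12963104248047), 84.97406005859375) [[ 434.5052  -258.60693]
 [ 529.26904 -266.94092]
 [ 543.1317  -109.31177]
 [ 448.36786 -100.97778]]
```

```bash
cat >> m.py <<'E'
A=0.1455; n=np.array([np.cos(A),-np.sin(A)]); d=np.array([np.sin(A),np.cos(A)])
def fr(X): X=np.array(X)[...,:2]; return np.stack([X@n,X@d],-1)
def toW(a,b): return a*n+b*d
E
python3 - <<'E'
from m import *
c=get_image('top'); H=hsv(c)
FC=np.array([0.5*(0.6453+0.6058),0.0]); fx=fr(FC)[0]; print('fence centreline n',fx)
y=box((H[...,0]>22)&(H[...,0]<38)&(H[...,1]>130)&(H[...,2]>110),(240,150,300,215))
Y=np.array([atz(c,p,.064) for p in pts(y)]); F=fr(Y); print('yellow n-range',F[:,0].min()-fx,F[:,0].max()-fx,'d mean,std',F[:,1].mean(),F[:,1].std(),np.polyfit(F[:,0],F[:,1],1))
rd=box(((H[...,0]<8)|(H[...,0]>170))&(H[...,1]>90)&(H[...,2]>80),(305,163,325,181))
F=fr([atz(c,p,.05) for p in pts(rd)]);print('mark d',F[:,1].mean(),np.polyfit(F[:,0],F[:,1],1), F[:,0].min()-fx,F[:,0].max()-fx)
b=board(c); B=fr([atz(c,p,.03) for p in pts(b)]);r=cv2.minAreaRect((B*1000).astype(np.float32)); print('board',r, cv2.boxPoints(r)-[fx*1000,0])
o=box((H[...,0]>6)&(H[...,0]<20)&(H[...,1]>180)&(H[...,2]>120),(238,170,253,205)); F=fr([atz(c,p,.05) for p in pts(o)]);print('pad',F.min(0)-[fx,0],F.max(0)-[fx,0])
for nm in ['sander','drill']:
  for r in regions_of('top',nm)[:2]:
    F=fr([atz(c,p,.04) for p in pts(r['pixels'])]);print(nm,F.min(0)-[fx,0],F.max(0)-[fx,0])
print('tool',fr(read_state()['eef_pos'])-[fx,0])
E
```

```text
fence centreline n 0.6189401484274811
yellow n-range -0.0980476986527884 0.021073164827600466 d mean,std 0.17354380621808344 0.0014269501377320176 [1.07735079e-04 1.73481364e-01]
mark d 0.08554835820909835 [0.02539363 0.06950449] -0.011817004288499633 0.0377986175675008
board ((510.5343933105469, -110.83411407470703), (94.16067504882812, 159.38790893554688), 2.9121816158294678) [[-159.47414501  -33.63500214]
 [-151.37642772 -192.81707764]
 [ -57.33736522 -188.03323364]
 [ -65.43508251  -28.85115051]]
pad [-0.09064871  0.27179698] [-0.06382176  0.27836384]
sander [-0.29624786  0.09574281] [-0.20850559  0.21858085]
sander [-0.10394079  0.16806052] [0.02843264 0.28175197]
drill [-0.19070961 -0.56290931] [ 0.01975481 -0.2997809 ]
tool [-0.56809064  0.64800284]
```

Request:
step_arm:
  delta_pos:
    - [45,-40,0]
    - [45,-40,0]
    - [45,-40,0]
    - [45,-40,0]
    - [45,-40,0]
    - [45,-40,0]
    - [45,-40,0]
    - [45,-40,0]
  angular:
    - [0,0,0.0195]
    - [0,0,0.0195]
    - [0,0,0.0195]
    - [0,0,0.0195]
    - [0,0,0]
    - [0,0,0]
    - [0,0,0]
    - [0,0,0]
  jaw: [0,0,0,0,0,0,0,0]

```text
time: 2.2
eef_pos: [0.5055, 0.3124, 0.4051]
tool_rot: [0.229, 3.133, 0.001]
wrist_force: [0.5, 1.7, 0.3]
opening: 0.0001
```

Request:
step_arm:
  delta_pos:
    - [45,-38,0]
    - [45,-38,0]
    - [0,0,-50]
    - [0,0,-50]
    - [0,0,-35]
    - [0,0,0]
    - [0,0,0]
  angular:
    - [0,0,0]
    - [0,0,0]
    - [0,0,0]
    - [0,0,0]
    - [0,0,0]
    - [0,0,0]
    - [0,0,0]
  jaw: [0,0,0,0,0,0,0]

```text
time: 3.08
eef_pos: [0.595, 0.238, 0.2712]
tool_rot: [0.229, 3.131, 0.002]
wrist_force: [0.6, 0.9, 0.9]
opening: -0.0003
```

```bash
cat > st.py <<'E'
from m import *
fx=0.6189
def st():
    s=read_state(); from scipy.spatial.transform import Rotation as Ro
    R=Ro.from_rotvec(s['tool_rot']).as_matrix(); 
    f=np.array(s['wrist_force']); print('t',round(s['time'],2),'nd',np.round((fr(s['eef_pos'])-[fx,0])*1000,1),'z',round(s['eef_pos'][2]*1000,1),'F nd z',np.round(fr(f),1),round(f[2],1),'jaw',np.round(fr(R[:,1]),3),'ax',np.round(R[:,2],3),'op',round(s['opening'],4))
    return s
E
python3 - <<'E'
from st import *
st()
for k in ['top','wrist','scene']:
    c=get_image(k); save(k+'1',c['image'])
    print(k,-np.array(c['R']).T@np.array(c['t']))
E
```

```text
t 3.08 nd [-64.7 321.8] z 271.2 F nd z [0.4 1. ] 0.9 jaw [0. 1.] ax [ 0.002  0.001 -1.   ] op -0.0003
top [ 0.31040194 -0.02555954  1.43526938]
wrist [0.51239682 0.24941039 0.2402379 ]
scene [ 1.05766862 -0.92250919  0.74641561]
```

View pics/top1.png

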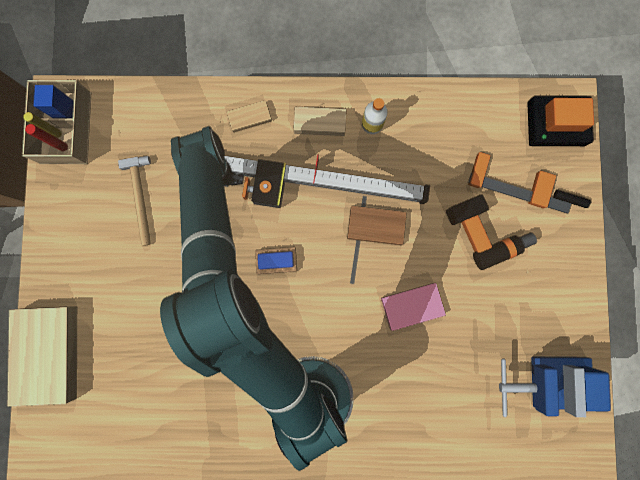

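View pics/wrist1.png

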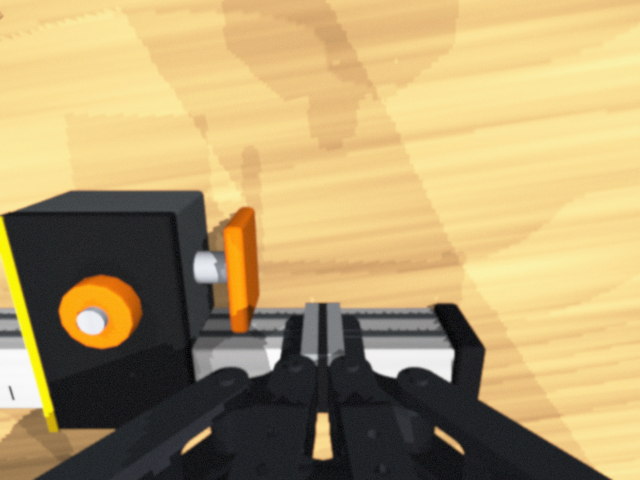

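View pics/scene1.png

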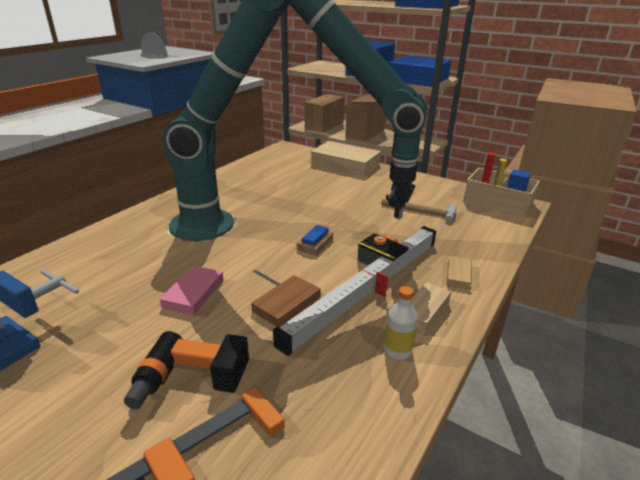

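Request:
step_arm:
  delta_pos:
    - [2,-0.5,-35]
    - [2,0,-35]
    - [0,0,-6]
    - [0,0,0]
    - [-0.7,-5,0]
    - [-0.7,-5,0]
    - [0,0,0]
  angular:
    - [0,0,0]
    - [0,0,0]
    - [0,0,0]
    - [0,0,0]
    - [0,0,0]
    - [0,0,0]
    - [0,0,0]
  jaw: [0,0,0,0,0,0,0]

```text
time: 4.1
eef_pos: [0.5972, 0.2264, 0.1945]
tool_rot: [0.231, 3.132, 0.0]
wrist_force: [-0.9, -0.2, -0.8]
opening: -0.0003
```

```bash
python3 - <<'E'
from st import *
st()
c=get_image('wrist'); save('wrist2',c['image'])
E
```

```text
t 4.1 nd [-60.9 310.6] z 194.5 F nd z [-0.8 -0.3] -0.8 jaw [0.002 1.   ] ax [ 0.001  0.    -1.   ] op -0.0003
```

View pics/wrist2.png

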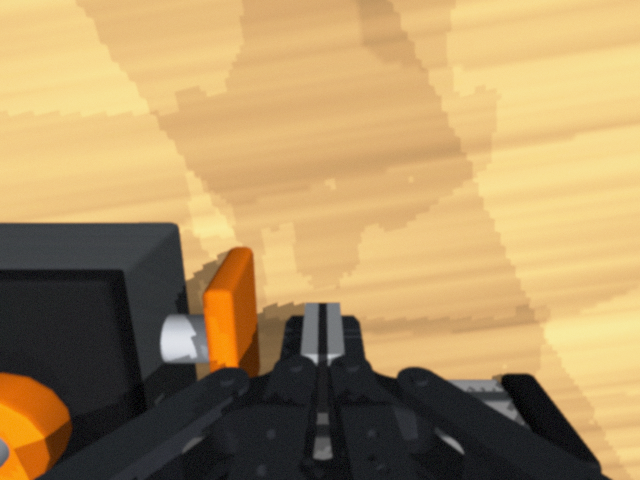

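Request:
step_arm:
  delta_pos:
    - [-0.6,-4,0]
    - [-0.6,-4,0]
    - [-0.6,-4,0]
    - [-0.6,-4,0]
    - [-0.6,-4,0]
    - [0,0,0]
  angular:
    - [0,0,0]
    - [0,0,0]
    - [0,0,0]
    - [0,0,0]
    - [0,0,0]
    - [0,0,0]
  jaw: [0,0,0,0,0,0]

```text
time: 4.9
eef_pos: [0.5939, 0.2091, 0.1938]
tool_rot: [0.227, 3.132, 0.005]
wrist_force: [2.2, 6.0, -3.7]
opening: -0.0002
```

```bash
cat > stp.py <<'E'
from st import *
import sys
st()
c=get_image('top'); H=hsv(c)
y=box((H[...,0]>20)&(H[...,0]<38)&(H[...,1]>120)&(H[...,2]>90),(240,150,335,215))
F=fr([atz(c,p,.064) for p in pts(y)]); print('edge d mm',1000*np.median(F[:,1])-2.5,len(F), 'mark 85.5')
save('t_'+sys.argv[1],cv2.resize(c['image'][130:230,220:350],None,fx=5,fy=5,interpolation=cv2.INTER_CUBIC))
E
python3 stp.py a
```

```text
t 4.9 nd [-61.6 293. ] z 193.8 F nd z [1.3 6.3] -3.7 jaw [-0.001  1.   ] ax [ 0.002  0.003 -1.   ] op -0.0002
edge d mm 171.21591971016372 88 mark 85.5
```

Request:
step_arm:
  delta_pos:
    - [-0.6,-4,0]
    - [-0.6,-4,0]
    - [-0.6,-4,0]
    - [-0.6,-4,0]
    - [-0.6,-4,0]
    - [-0.6,-4,0]
    - [-0.6,-4,0]
    - [-0.6,-4,0]
  angular:
    - [0,0,0]
    - [0,0,0]
    - [0,0,0]
    - [0,0,0]
    - [0,0,0]
    - [0,0,0]
    - [0,0,0]
    - [0,0,0]
  jaw: [0,0,0,0,0,0,0,0]

```text
time: 5.95
eef_pos: [0.5893, 0.1803, 0.194]
tool_rot: [0.222, 3.13, 0.011]
wrist_force: [3.9, 13.3, -6.5]
opening: 0.0002
```

```bash
python3 stp.py b
```

```text
t 5.95 nd [-61.9 263.9] z 194.0 F nd z [ 1.9 13.7] -6.5 jaw [-0.004  1.   ] ax [ 0.004  0.007 -1.   ] op 0.0002
edge d mm 148.91839024378677 88 mark 85.5
```

View pics/t_b.png

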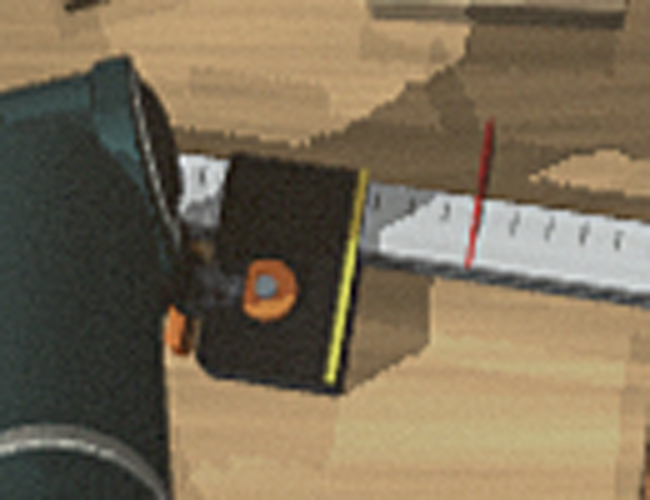

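Request:
step_arm:
  delta_pos:
    - [-0.7,-5,0]
    - [-0.7,-5,0]
    - [-0.7,-5,0]
    - [-0.7,-5,0]
    - [-0.7,-5,0]
    - [-0.7,-5,0]
    - [-0.7,-5,0]
    - [-0.7,-5,0]
  angular:
    - [0,0,0]
    - [0,0,0]
    - [0,0,0]
    - [0,0,0]
    - [0,0,0]
    - [0,0,0]
    - [0,0,0]
    - [0,0,0]
  jaw: [0,0,0,0,0,0,0,0]

```text
time: 7.0
eef_pos: [0.5836, 0.1404, 0.1939]
tool_rot: [0.222, 3.131, 0.011]
wrist_force: [2.8, 13.3, -5.0]
opening: -0.0
```

```bash
python3 stp.py c
```

```text
t 7.0 nd [-61.8 223.6] z 193.9 F nd z [ 0.8 13.6] -5.0 jaw [-0.004  1.   ] ax [ 0.003  0.007 -1.   ] op -0.0
edge d mm 108.55416807812401 86 mark 85.5
```

Request:
step_arm:
  delta_pos:
    - [-0.45,-3,0]
    - [-0.45,-3,0]
    - [-0.45,-3,0]
    - [-0.45,-3,0]
    - [-0.45,-3,0]
    - [0,0,0]
  angular:
    - [0,0,0]
    - [0,0,0]
    - [0,0,0]
    - [0,0,0]
    - [0,0,0]
    - [0,0,0]
  jaw: [0,0,0,0,0,0]

```text
time: 7.8
eef_pos: [0.5814, 0.1249, 0.1939]
tool_rot: [0.223, 3.132, 0.01]
wrist_force: [2.4, 12.1, -4.0]
opening: -0.0001
```

```bash
python3 stp.py d; python3 - <<'E'
from st import *
c=get_image('scene'); save('s_d',cv2.resize(c['image'][225:305,340:440],None,fx=6,fy=6,interpolation=cv2.INTER_CUBIC))
E
```

```text
t 7.8 nd [-61.8 207.9] z 193.9 F nd z [ 0.6 12.3] -4.0 jaw [-0.003  1.   ] ax [ 0.003  0.006 -1.   ] op -0.0001
edge d mm 92.02007194405599 90 mark 85.5
```

View pics/t_d.png

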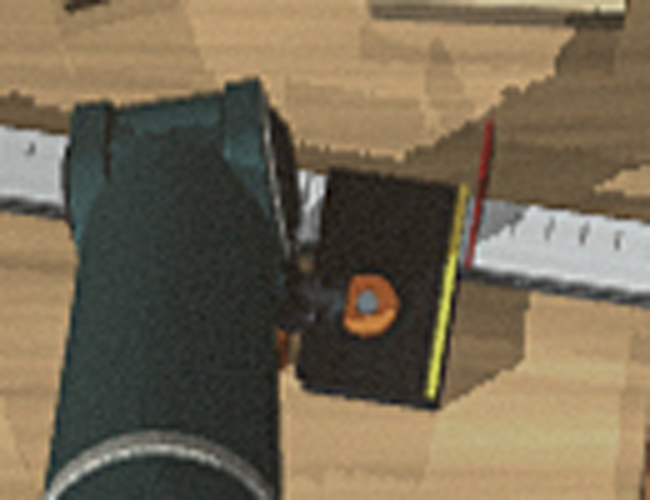

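View pics/s_d.png

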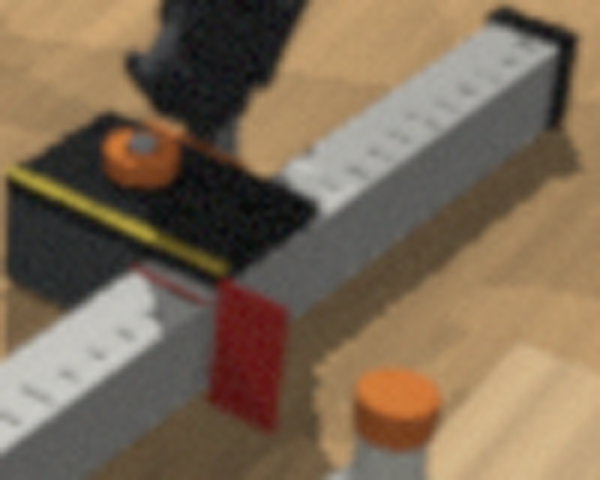

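Request:
step_arm:
  delta_pos:
    - [-0.3,-2,0]
    - [-0.3,-2,0]
    - [0,0,0]
  angular:
    - [0,0,0]
    - [0,0,0]
    - [0,0,0]
  jaw: [0,0,0]

```text
time: 8.28
eef_pos: [0.5808, 0.121, 0.1939]
tool_rot: [0.223, 3.132, 0.01]
wrist_force: [3.1, 12.5, -5.1]
opening: -0.0001
```

```bash
python3 stp.py e; python3 - <<'E'
from st import *
c=get_image('wrist'); save('w_e',c['image'])
print(proj(c,[*toW(fx-.06,.0855),.064]),proj(c,[*toW(fx-.0,.0855),.05]))
E
```

```text
t 8.28 nd [-61.8 204. ] z 193.9 F nd z [ 1.3 12.8] -5.1 jaw [-0.004  1.   ] ax [ 0.003  0.006 -1.   ] op -0.0001
edge d mm 88.10179726639251 93 mark 85.5
[-79.58979605 403.39288182] [  5.77867456 506.93563925]
```

View pics/w_e.png

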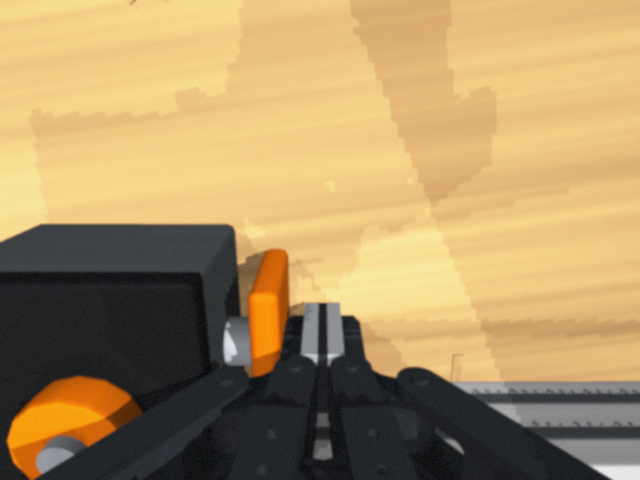

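Request:
step_arm:
  delta_pos:
    - [3,20,0]
    - [1.5,10,5]
    - [0,0,60]
    - [-15,-40,50]
    - [-25,-50,10]
    - [0,-30,0]
    - [0,0,0]
  angular:
    - [0,0,0]
    - [0,0,0]
    - [0,0,0]
    - [0,0,0]
    - [0,0,0]
    - [0,0,0]
    - [0,0,0]
  jaw: [0,0,0,0,0,0,0]

```text
time: 9.25
eef_pos: [0.5456, 0.0246, 0.3171]
tool_rot: [0.238, 3.132, -0.002]
wrist_force: [0.1, 0.6, 0.5]
opening: 0.0002
```

```bash
python3 stp.py f; python3 - <<'E'
from st import *
c=get_image('wrist'); save('w_f',c['image'])
print(proj(c,[*toW(fx-.06,.0855),.064]),proj(c,[*toW(fx-.0,.0855),.05]))
E
```

```text
t 9.25 nd [-82.6 103.4] z 317.1 F nd z [0.1 0.6] 0.5 jaw [0.006 1.   ] ax [ 0.001 -0.002 -1.   ] op 0.0002
[290.12969727 287.3156935 ] [294.14828682 358.29841093]Traceback (most recent call last):
  File "stp.py", line 6, in <module>
    F=fr([atz(c,p,.064) for p in pts(y)]); print('edge d mm',1000*np.median(F[:,1])-2.5,len(F), 'mark 85.5')
  File "m.py", line 12, in fr
    def fr(X): X=np.array(X)[...,:2]; return np.stack([X@n,X@d],-1)
                                                       ~^~
ValueError: matmul: Input operand 1 has a mismatch in its core dimension 0, with gufunc signature (n?,k),(k,m?)->(n?,m?) (size 2 is different from 0)
```

View pics/w_f.png

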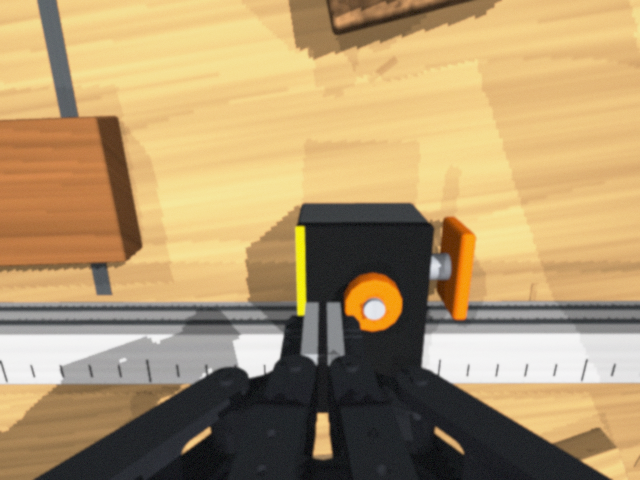

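Request:
step_arm:
  delta_pos:
    - [4.5,30,0]
    - [4.5,30,0]
    - [0,0,0]
  angular:
    - [0,0,0]
    - [0,0,0]
    - [0,0,0]
  jaw: [0,0,0]

```text
time: 9.72
eef_pos: [0.5548, 0.0926, 0.3158]
tool_rot: [-0.218, -3.133, -0.002]
wrist_force: [-1.2, 0.0, -0.1]
opening: 0.0003
```

```bash
cat > wm.py <<'E'
from st import *
import sys
st()
c=get_image('wrist'); save('w_'+sys.argv[1],c['image'])
p=proj(c,[*toW(fx-.0,.0855),.05]).astype(int); print(p)
x0=max(0,p[0]-60); cr=c['image'][max(0,p[1]-150):p[1]+40,x0:p[0]+90]
save('wc_'+sys.argv[1],cv2.resize(cr,None,fx=3,fy=3,interpolation=cv2.INTER_CUBIC))
H=hsv(c)
yb=big((H[...,0]>24)&(H[...,0]<36)&(H[...,1]>190)&(H[...,2]>90))
# left border of yellow per row
L=np.array([atz(c,(np.nonzero(yb[v])[0].min()-.5,v),.064) for v in range(480) if yb[v].sum()>2]); Rr=np.array([atz(c,(np.nonzero(yb[v])[0].max()+.5,v),.064) for v in range(480) if yb[v].sum()>2])
print('yellow left d',np.median(fr(L)[:,1])*1000,'right',np.median(fr(Rr)[:,1])*1000,'n',(fr(L)[:,0].min()-fx),(fr(L)[:,0].max()-fx))
rd=((H[...,0]<8)|(H[...,0]>170))&(H[...,1]>110)&(H[...,2]>60)
rd=box(rd,(max(0,p[0]-40),p[1]-30,p[0]+40,p[1]+40)); q=pts(rd)
for v in np.unique(q[:,1]):
    u=q[q[:,1]==v][:,0]; a=fr(atz(c,(u.min()-.5,v),.05)); b=fr(atz(c,(u.max()+.5,v),.05)); print(int(v),u.min(),u.max(),np.round((a-[fx,0])*1000,1),round(b[1]*1000,1))
E
python3 wm.py g
```

```text
t 9.72 nd [-83.4 172.1] z 315.8 F nd z [-1.2 -0.1] -0.1 jaw [-0.006  1.   ] ax [-0.001  0.001 -1.   ] op 0.0003
[194 359]
yellow left d 89.52379868416457 right 94.80621479923387 n -0.09857444388199188 0.0039328553420059364
```

View pics/wc_g.png

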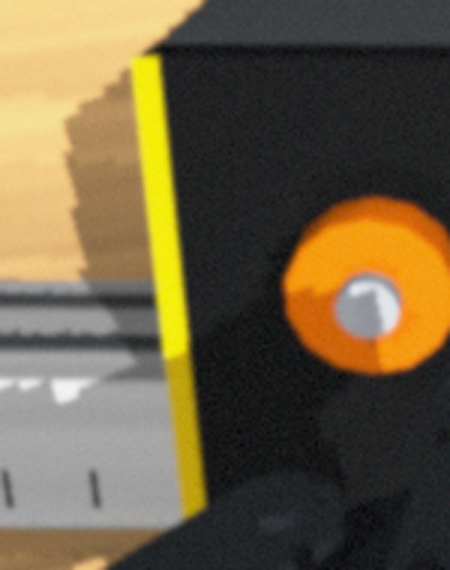

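Request:
step_arm:
  delta_pos:
    - [-7,-50,0]
    - [-7,-50,0]
    - [-6,-45,0]
    - [0,0,0]
    - [0,0,0]
  angular:
    - [0,0,0]
    - [0,0,0]
    - [0,0,0]
    - [0,0,0]
    - [0,0,0]
  jaw: [0,0,0,0,0]

```text
time: 10.4
eef_pos: [0.5348, -0.0566, 0.3161]
tool_rot: [-0.229, -3.133, -0.0]
wrist_force: [0.7, 0.5, 0.0]
opening: -0.0
```

```bash
python3 wm.py h
```

```text
t 10.4 nd [-81.5  21.5] z 316.1 F nd z [0.7 0.6] 0.0 jaw [0.001 1.   ] ax [-0.  0. -1.] op -0.0
[417 357]
yellow left d 88.64073921192032 right 95.05804294819072 n -0.0988112148523671 0.0011051813060621862
333 421.0 423.0 [-19.2  86.2] 88.2
334 420.0 423.0 [-18.4  85.6] 88.2
335 420.0 423.0 [-17.6  85.6] 88.3
336 420.0 423.0 [-16.9  85.7] 88.3
337 420.0 423.0 [-16.1  85.7] 88.4
338 420.0 423.0 [-15.3  85.8] 88.5
339 420.0 423.0 [-14.6  85.9] 88.5
340 420.0 423.0 [-13.8  85.9] 88.6
341 420.0 423.0 [-13.  86.] 88.7
342 419.0 423.0 [-12.3  85.4] 88.7
343 419.0 422.0 [-11.5  85.4] 88.1
344 419.0 422.0 [-10.7  85.5] 88.2
345 419.0 422.0 [-9.9 85.6] 88.2
346 419.0 422.0 [-9.1 85.6] 88.3
347 419.0 422.0 [-8.4 85.7] 88.4
348 419.0 422.0 [-7.6 85.7] 88.4
349 419.0 422.0 [-6.8 85.8] 88.5
350 419.0 422.0 [-6.  85.9] 88.6
351 419.0 422.0 [-5.2 85.9] 88.6
352 419.0 422.0 [-4.4 86. ] 88.7
353 418.0 421.0 [-3.6 85.4] 88.1
354 418.0 421.0 [-2.9 85.4] 88.1
355 418.0 421.0 [-2.1 85.5] 88.2
356 418.0 421.0 [-1.3 85.5] 88.3
357 418.0 421.0 [-0.5 85.6] 88.3
358 418.0 421.0 [ 0.3 85.7] 88.4
359 417.0 421.0 [ 1.1 85. ] 88.4
360 417.0 421.0 [ 1.9 85.1] 88.5
361 417.0 421.0 [ 2.7 85.2] 88.6
362 417.0 421.0 [ 3.5 85.2] 88.6
363 416.0 421.0 [ 4.3 84.6] 88.7
364 416.0 421.0 [ 5.1 84.7] 88.8
365 416.0 420.0 [ 5.9 84.7] 88.1
366 416.0 420.0 [ 6.7 84.8] 88.2
367 417.0 420.0 [ 7.6 85.5] 88.3
```

View pics/wc_h.png

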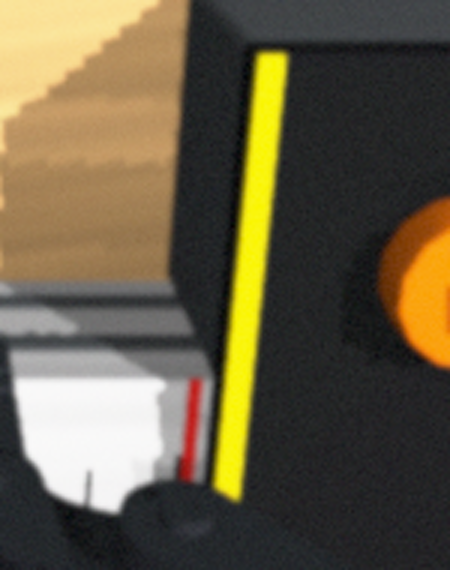

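Request:
step_arm:
  delta_pos:
    - [12,51,0]
    - [12,51,0]
    - [13,51,0]
    - [13,52,0]
    - [0,0,-50]
    - [0,0,-50]
    - [0,0,-22]
    - [0,0,0]
  angular:
    - [0,0,0]
    - [0,0,0]
    - [0,0,0]
    - [0,0,0]
    - [0,0,0]
    - [0,0,0]
    - [0,0,0]
    - [0,0,0]
  jaw: [0,0,0,0,0,0,0,0]

```text
time: 11.45
eef_pos: [0.5837, 0.1496, 0.1921]
tool_rot: [-0.225, -3.129, 0.002]
wrist_force: [0.7, -0.9, 0.1]
opening: 0.0002
```

```bash
python3 -c "
from st import *
st()"
```

```text
t 11.45 nd [-63.1 232.7] z 192.1 F nd z [ 0.8 -0.8] 0.1 jaw [-0.002  1.   ] ax [-0.004 -0.001 -1.   ] op 0.0002
```

Request:
step_arm:
  delta_pos:
    - [-0.9,-6,0]
    - [-0.9,-6,0]
    - [-0.6,-4,0]
    - [-0.6,-4,0]
    - [-0.6,-4,0]
    - [0,0,0]
  angular:
    - [0,0,0]
    - [0,0,0]
    - [0,0,0]
    - [0,0,0]
    - [0,0,0]
    - [0,0,0]
  jaw: [0,0,0,0,0,0]

```text
time: 12.2
eef_pos: [0.5818, 0.1264, 0.1952]
tool_rot: [0.226, 3.131, 0.006]
wrist_force: [0.1, 6.5, 3.4]
opening: 0.0
```

```bash
python3 stp.py i
```

```text
t 12.2 nd [-61.6 209.4] z 195.2 F nd z [-0.8  6.5] 3.4 jaw [-0.001  1.   ] ax [ 0.003  0.004 -1.   ] op 0.0
edge d mm 88.08712993130155 90 mark 85.5
```

Request:
step_arm:
  delta_pos:
    - [-0.3,-2,0]
    - [-0.3,-2,0]
    - [-0.3,-2,0]
    - [-0.2,-1.5,0]
    - [0,0,0]
  angular:
    - [0,0,0]
    - [0,0,0]
    - [0,0,0]
    - [0,0,0]
    - [0,0,0]
  jaw: [0,0,0,0,0]

```text
time: 12.88
eef_pos: [0.5809, 0.1214, 0.1954]
tool_rot: [0.223, 3.13, 0.01]
wrist_force: [2.7, 11.8, 1.6]
opening: 0.0004
```

```bash
python3 stp.py j
```

```text
t 12.88 nd [-61.8 204.3] z 195.4 F nd z [ 1.  12.1] 1.6 jaw [-0.003  1.   ] ax [ 0.004  0.006 -1.   ] op 0.0004
edge d mm 88.19884043645688 91 mark 85.5
```

Request:
step_arm:
  delta_pos:
    - [-0.15,-1,0]
    - [-0.15,-1,0]
    - [0,0,0]
  angular:
    - [0,0,0]
    - [0,0,0]
    - [0,0,0]
  jaw: [0,0,0]

```text
time: 13.3
eef_pos: [0.5806, 0.1198, 0.1954]
tool_rot: [0.222, 3.13, 0.011]
wrist_force: [1.7, 11.7, 1.2]
opening: -0.0
```

```bash
python3 stp.py k
```

```text
t 13.3 nd [-61.8 202.7] z 195.4 F nd z [ 0.  11.8] 1.2 jaw [-0.004  1.   ] ax [ 0.004  0.007 -1.   ] op -0.0
edge d mm 87.16583697125967 85 mark 85.5
```

Request:
step_arm:
  delta_pos:
    - [-0.15,-1,0]
    - [0,0,0]
    - [4,25,0]
    - [1,5,5]
    - [0,0,55]
    - [-20,-50,60]
    - [-20,-55,0]
    - [-10,-55,0]
  angular:
    - [0,0,0]
    - [0,0,0]
    - [0,0,0]
    - [0,0,0]
    - [0,0,0]
    - [0,0,0]
    - [0,0,0]
    - [0,0,0]
  jaw: [0,0,0,0,0,0,0,0]

```text
time: 14.35
eef_pos: [0.5379, -0.0077, 0.3017]
tool_rot: [0.23, 3.132, -0.001]
wrist_force: [0.6, -0.4, -0.0]
opening: -0.0003
```

Request:
step_arm:
  delta_pos:
    - [-5,-50,0]
    - [0,0,0]
    - [0,0,0]
  angular:
    - [0,0,0]
    - [0,0,0]
    - [0,0,0]
  jaw: [0,0,0]

```text
time: 14.72
eef_pos: [0.534, -0.0555, 0.3008]
tool_rot: [-0.231, -3.133, -0.0]
wrist_force: [0.7, 1.4, 0.2]
opening: 0.0005
```

```bash
python3 wm.py l | awk 'NR<6||NR%8==0'; python3 stp.py l
```

```text
t 14.72 nd [-82.5  22.6] z 300.8 F nd z [0.5 1.5] 0.2 jaw [0.001 1.   ] ax [-0.  0. -1.] op 0.0005
[421 373]
yellow left d 86.65183318367953 right 93.00077885179113 n -0.09884454734707315 -0.00996562804730916
348 424.0 429.0 [-18.8  85.6] 89.3
349 424.0 429.0 [-18.1  85.6] 89.4
352 424.0 429.0 [-15.9  85.8] 89.6
360 423.0 428.0 [-10.   85.6] 89.5
368 423.0 426.0 [-3.9 86.1] 88.7
t 14.78 nd [-82.5  23.5] z 300.7 F nd z [-0.7  1. ] -0.1 jaw [-0.  1.] ax [-0.  0. -1.] op -0.0003
edge d mm 86.48304105748011 29 mark 85.5
```

View pics/wc_l.png

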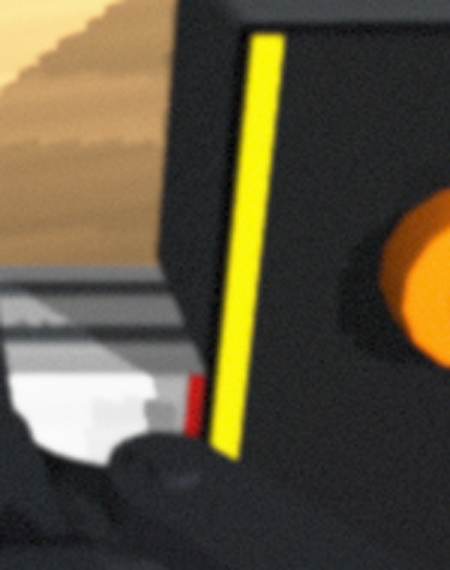

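View pics/w_l.png

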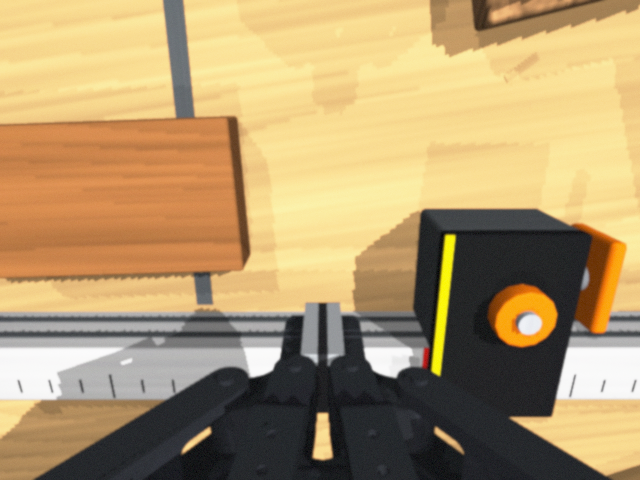

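Request:
step_arm:
  delta_pos:
    - [-44,-39,0]
    - [-44,-39,0]
    - [-43,-38,0]
    - [0,0,-50]
    - [0,0,-50]
    - [0,0,-30]
    - [0,0,0]
    - [0,0,0]
  angular:
    - [0,0,0]
    - [0,0,0]
    - [0,0,0]
    - [0,0,0]
    - [0,0,0]
    - [0,0,0]
    - [0,0,0]
    - [0,0,0]
  jaw: [1,1,1,1,1,1,1,1]

```text
time: 15.82
eef_pos: [0.4039, -0.1706, 0.1715]
tool_rot: [0.227, 3.132, -0.0]
wrist_force: [-0.0, 0.4, 0.9]
opening: 0.0852
```

```bash
python3 - <<'E'
from st import *
st(); c=get_image('wrist'); save('w_m',c['image'])
E
```

```text
t 15.82 nd [-194.5 -110.3] z 171.5 F nd z [-0.1  0.3] 0.9 jaw [-0.001  1.   ] ax [ 0.001 -0.    -1.   ] op 0.0852
```

View pics/w_m.png

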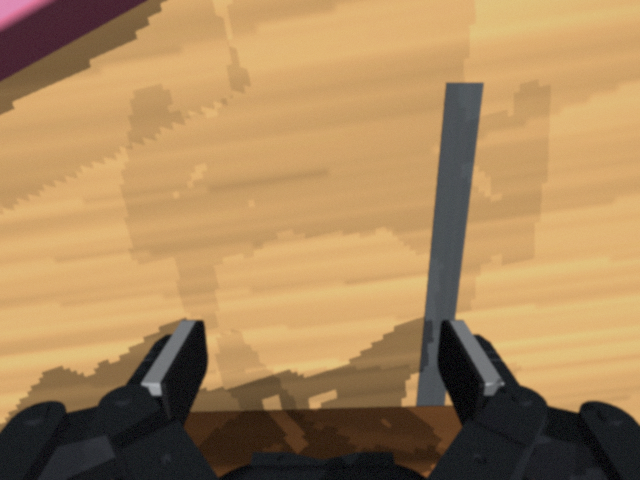

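Request:
step_arm:
  delta_pos:
    - [8,-1.2,0]
    - [8,-1.2,0]
    - [6,-0.9,0]
    - [6,-0.9,0]
    - [6,-0.9,0]
    - [6,-0.9,0]
    - [6,-0.9,0]
    - [6,-0.9,0]
  angular:
    - [0,0,0]
    - [0,0,0]
    - [0,0,0]
    - [0,0,0]
    - [0,0,0]
    - [0,0,0]
    - [0,0,0]
    - [0,0,0]
  jaw: [1,1,1,1,1,1,1,1]

```text
time: 16.88
eef_pos: [0.4556, -0.1789, 0.1706]
tool_rot: [-0.229, -3.133, 0.0]
wrist_force: [-1.6, 0.4, -1.3]
opening: 0.0858
```

Request:
step_arm:
  delta_pos:
    - [4,-0.6,0]
    - [3,-0.5,0]
    - [3,-0.4,0]
    - [0,0,0]
  angular:
    - [0,0,0]
    - [0,0,0]
    - [0,0,0]
    - [0,0,0]
  jaw: [1,1,1,1]

```text
time: 17.38
eef_pos: [0.4657, -0.1804, 0.1709]
tool_rot: [0.229, 3.132, -0.0]
wrist_force: [-0.7, 1.5, 0.3]
opening: 0.0853
```

```bash
python3 - <<'E'
from st import *
st(); c=get_image('wrist'); save('w_n',c['image'])
c=get_image('scene'); save('s_n',cv2.resize(c['image'][215:355,230:450],None,fx=3.5,fy=3.5,interpolation=cv2.INTER_CUBIC))
c=get_image('top'); save('t_n',cv2.resize(c['image'][140:270,220:450],None,fx=3.4,fy=3.4,interpolation=cv2.INTER_CUBIC))
E
```

```text
t 17.38 nd [-132.  -110.9] z 170.9 F nd z [-1.   1.4] 0.3 jaw [0. 1.] ax [ 0.001 -0.    -1.   ] op 0.0853
```

View pics/s_n.png

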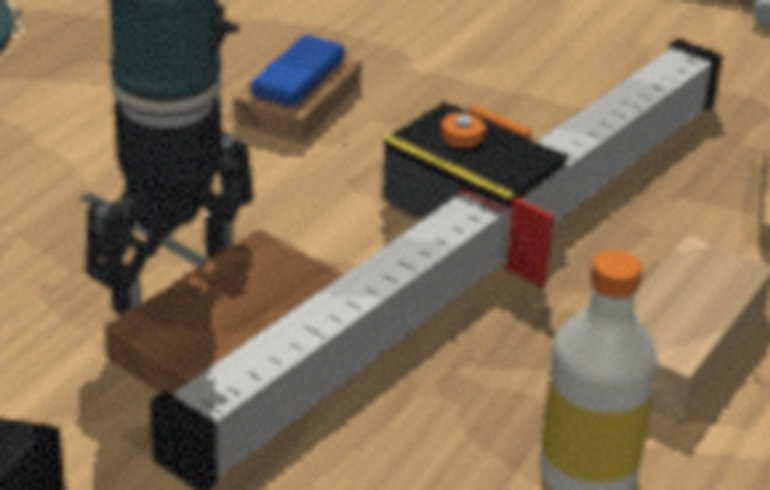

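View pics/t_n.png

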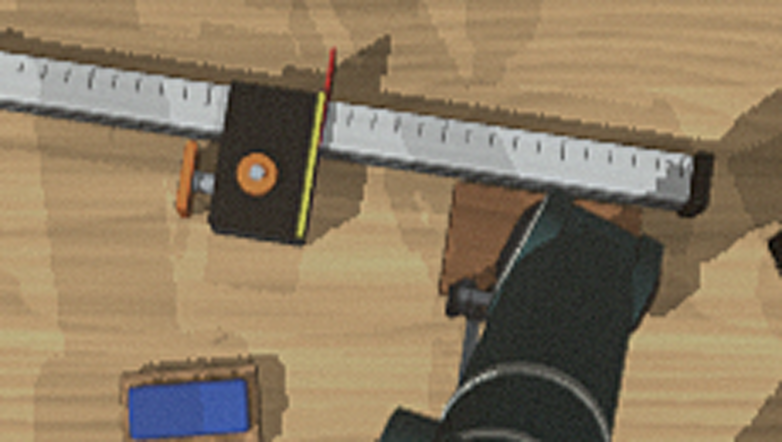

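Request:
step_arm:
  delta_pos:
    - [2,-0.3,0]
    - [2,-0.3,0]
    - [1,-0.2,0]
    - [0,0,0]
  angular:
    - [0,0,0]
    - [0,0,0]
    - [0,0,0]
    - [0,0,0]
  jaw: [1,1,1,1]

```text
time: 18.02
eef_pos: [0.4703, -0.1811, 0.1707]
tool_rot: [0.229, 3.133, -0.0]
wrist_force: [-3.3, 0.3, 0.9]
opening: 0.0854
```

Request:
step_arm:
  delta_pos:
    - [1.5,-0.2,0]
    - [1.5,-0.2,0]
    - [0,0,0]
  angular:
    - [0,0,0]
    - [0,0,0]
    - [0,0,0]
  jaw: [1,1,1]

```text
time: 18.4
eef_pos: [0.4732, -0.1815, 0.1706]
tool_rot: [-0.229, -3.133, -0.0]
wrist_force: [-3.1, 1.2, 0.5]
opening: 0.0855
```

```bash
python3 - <<'E'
from st import *
st()
E
```

```text
t 18.4 nd [-124.4 -111. ] z 170.6 F nd z [-3.2  0.8] 0.5 jaw [0.001 1.   ] ax [-0.  0. -1.] op 0.0855
```

Request:
step_arm:
  delta_pos:
    - [1.5,-0.2,0]
    - [1.5,-0.2,0]
    - [0,0,0]
  angular:
    - [0,0,0]
    - [0,0,0]
    - [0,0,0]
  jaw: [1,1,1]

```text
time: 18.77
eef_pos: [0.474, -0.1817, 0.1703]
tool_rot: [-0.229, -3.127, -0.002]
wrist_force: [-10.2, 1.4, 7.7]
opening: 0.0852
```

```bash
python3 - <<'E'
from st import *
st()
E
```

```text
t 18.77 nd [-123.5 -111.1] z 170.3 F nd z [-10.3  -0.1] 7.7 jaw [0.001 1.   ] ax [-0.006  0.002 -1.   ] op 0.0852
```

Request:
step_arm:
  delta_pos:
    - [-15,2,0]
    - [-12,2,0]
    - [0,0,55]
    - [0,0,55]
    - [33,-62,0]
    - [33,-62,0]
    - [0,0,0]
    - [0,0,0]
  angular:
    - [0,0,0]
    - [0,0,0]
    - [0,0,0]
    - [0,0,0]
    - [0,0,0]
    - [0,0,0]
    - [0,0,0]
    - [0,0,0]
  jaw: [1,1,1,0,0,0,0,0]

```text
time: 19.77
eef_pos: [0.5075, -0.2879, 0.2803]
tool_rot: [-0.229, -3.133, -0.001]
wrist_force: [0.2, -0.1, -0.2]
opening: -0.0002
```

```bash
cat > bd.py <<'E'
from st import *
import sys
st(); c=get_image('wrist'); save('w_'+sys.argv[1],c['image'])
c=get_image('top'); save('t_'+sys.argv[1],cv2.resize(c['image'][140:270,220:450],None,fx=3.4,fy=3.4,interpolation=cv2.INTER_CUBIC))
c=get_image('scene'); save('s_'+sys.argv[1],cv2.resize(c['image'][215:355,230:450],None,fx=3.5,fy=3.5,interpolation=cv2.INTER_CUBIC))
E
python3 bd.py o
```

```text
t 19.77 nd [ -75.  -211.3] z 280.3 F nd z [ 0.2 -0. ] -0.2 jaw [0.001 1.   ] ax [-0.     0.001 -1.   ] op -0.0002
```

View pics/w_o.png

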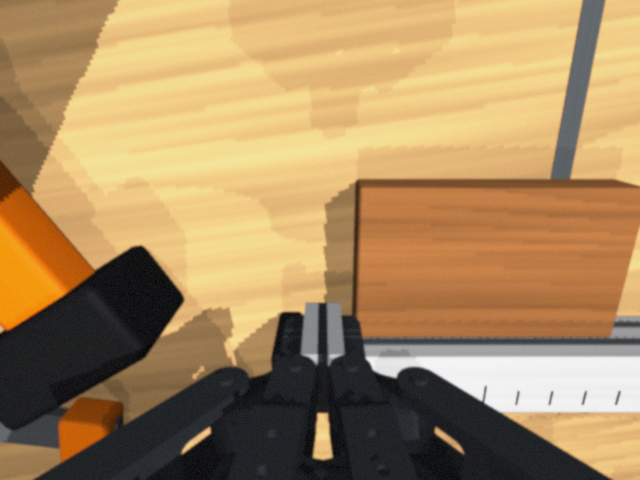

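View pics/t_o.png

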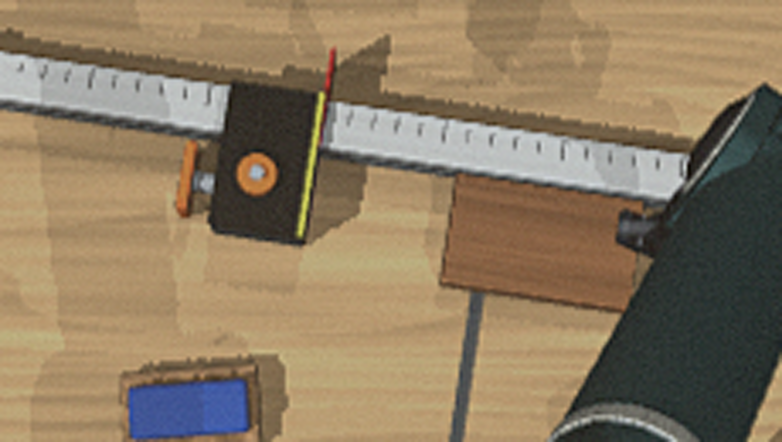

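```bash
python3 - <<'E'
from st import *
c=get_image('wrist')
for p in [(358,187),(357,290)]: print((fr(atz(c,p,.03))-[fx,0])*1000)
c=get_image('top')
for p in [(456,176),(441,285)]: print('end +y',(fr(atz(c,(220+p[0]/3.4,140+p[1]/3.4),.03))-[fx,0])*1000)
E
```

```text
[-113.85745659 -191.22703323]
[ -51.74473849 -189.91537499]
end +y [-24.07963956 -33.98965503]
end +y [-118.0004279   -34.96418269]
```

Request:
step_arm:
  delta_pos:
    - [2,-20.5,0]
    - [0,0,-45]
    - [0,0,-45]
    - [0,0,0]
    - [0,0,0]
  angular:
    - [0,0,0]
    - [0,0,0]
    - [0,0,0]
    - [0,0,0]
    - [0,0,0]
  jaw: [0,0,0,0,0]

```text
time: 20.65
eef_pos: [0.5104, -0.3099, 0.192]
tool_rot: [0.23, 3.132, -0.002]
wrist_force: [0.3, -0.5, 0.7]
opening: 0.0001
```

```bash
python3 bd.py p
```

```text
t 20.65 nd [ -68.9 -232.6] z 192.0 F nd z [ 0.4 -0.4] 0.7 jaw [0.001 1.   ] ax [ 0.002 -0.001 -1.   ] op 0.0001
```

View pics/w_p.png

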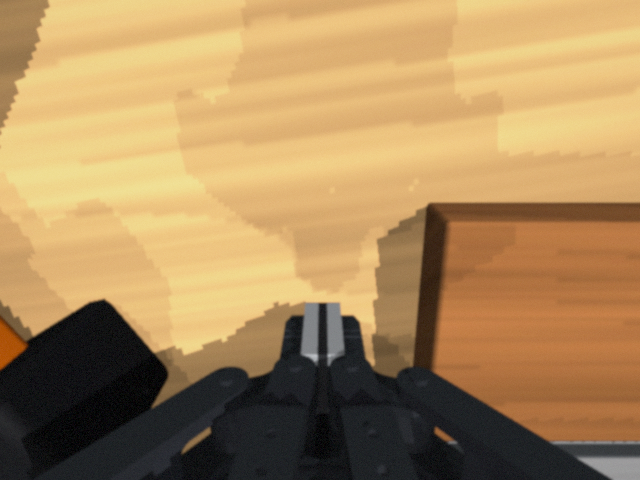

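Request:
step_arm:
  delta_pos:
    - [1.2,8,-4]
    - [1.2,8,0]
    - [1.2,8,0]
    - [1.2,8,0]
    - [1.2,8,0]
    - [1.2,8,0]
    - [1.2,8,0]
    - [0,0,0]
  angular:
    - [0,0,0]
    - [0,0,0]
    - [0,0,0]
    - [0,0,0]
    - [0,0,0]
    - [0,0,0]
    - [0,0,0]
    - [0,0,0]
  jaw: [0,0,0,0,0,0,0,0]

```text
time: 21.8
eef_pos: [0.5187, -0.2515, 0.1867]
tool_rot: [-0.227, -3.133, -0.002]
wrist_force: [-0.3, -0.1, 0.1]
opening: -0.0002
```

```bash
python3 bd.py q
```

```text
t 21.8 nd [ -69.2 -173.7] z 186.7 F nd z [-0.3 -0.2] 0.1 jaw [-0.001  1.   ] ax [-0.     0.001 -1.   ] op -0.0002
```

View pics/t_q.png

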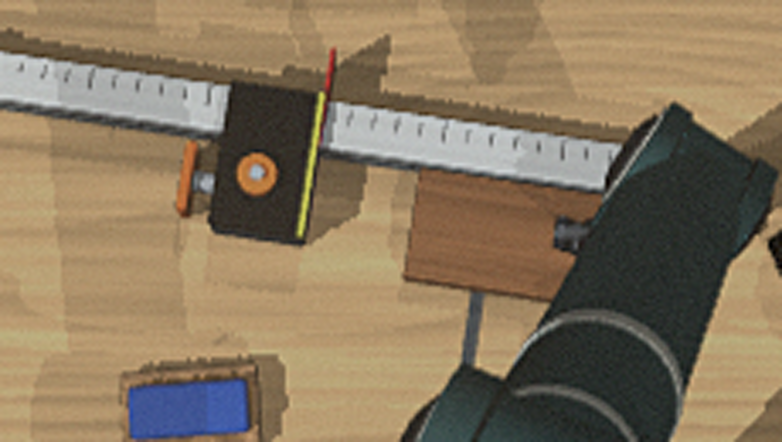

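View pics/w_q.png

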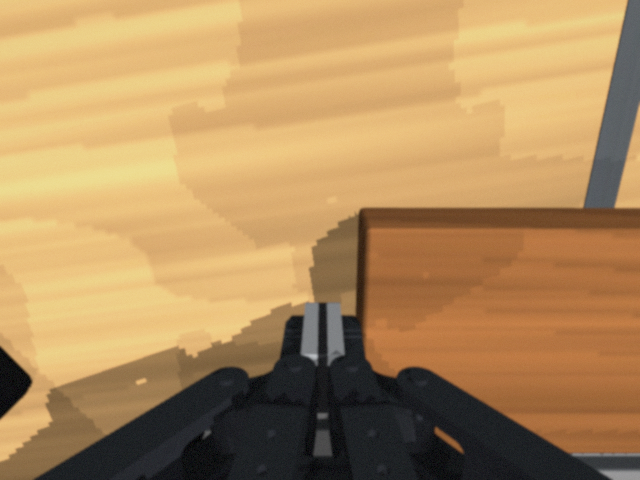

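Request:
step_arm:
  delta_pos:
    - [1.2,8,0]
    - [1.2,8,0]
    - [1.2,8,0]
    - [1.2,8,0]
    - [1.2,8,0]
    - [1.2,8,0]
    - [1.2,8,0]
    - [0,0,0]
  angular:
    - [0,0,0]
    - [0,0,0]
    - [0,0,0]
    - [0,0,0]
    - [0,0,0]
    - [0,0,0]
    - [0,0,0]
    - [0,0,0]
  jaw: [0,0,0,0,0,0,0,0]

```text
time: 22.95
eef_pos: [0.5271, -0.1954, 0.1867]
tool_rot: [0.227, 3.133, 0.002]
wrist_force: [0.4, 0.3, -0.7]
opening: -0.0001
```

```bash
python3 bd.py r
```

```text
t 22.95 nd [ -69.  -116.9] z 186.7 F nd z [0.4 0.4] -0.7 jaw [-0.001  1.   ] ax [ 0.     0.001 -1.   ] op -0.0001
```

View pics/t_r.png

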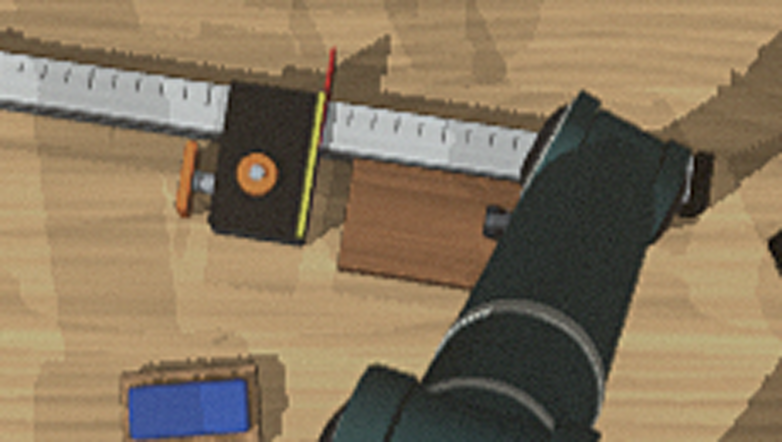

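View pics/s_r.png

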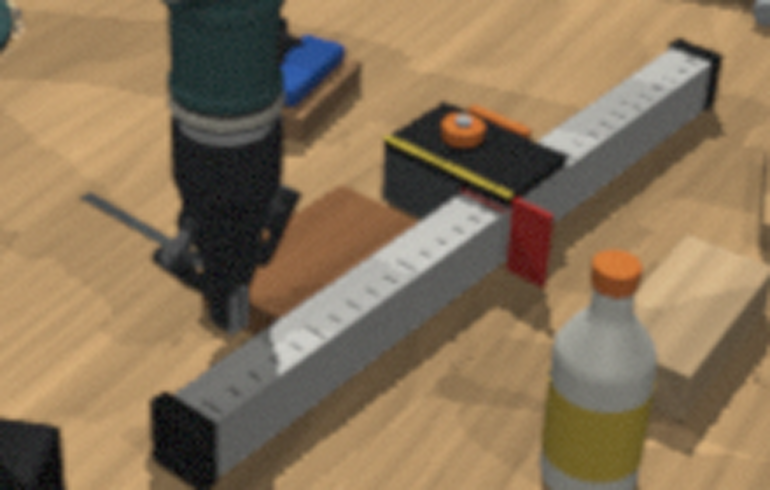

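Request:
step_arm:
  delta_pos:
    - [0.75,5,0]
    - [0.75,5,0]
    - [0.75,5,0]
    - [0.75,5,0]
    - [0,0,0]
  angular:
    - [0,0,0]
    - [0,0,0]
    - [0,0,0]
    - [0,0,0]
    - [0,0,0]
  jaw: [0,0,0,0,0]

```text
time: 23.72
eef_pos: [0.53, -0.1758, 0.1867]
tool_rot: [-0.228, -3.133, -0.001]
wrist_force: [-0.9, -0.0, 0.4]
opening: -0.0001
```

```bash
python3 bd.py s
```

```text
t 23.73 nd [-69.1 -97.2] z 186.7 F nd z [-0.8 -0.1] 0.4 jaw [-0.001  1.   ] ax [ 0.     0.001 -1.   ] op -0.0001
```

View pics/t_s.png

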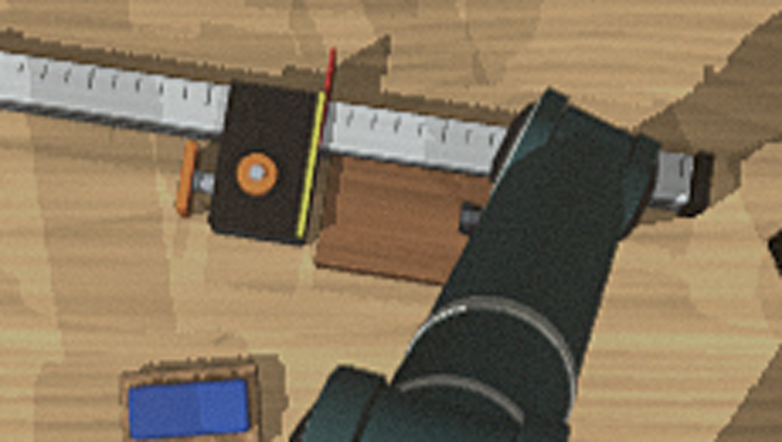

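Request:
step_arm:
  delta_pos:
    - [0.3,2,0]
    - [0.3,2,0]
    - [0.15,1,0]
    - [0,0,0]
  angular:
    - [0,0,0]
    - [0,0,0]
    - [0,0,0]
    - [0,0,0]
  jaw: [0,0,0,0]

```text
time: 24.38
eef_pos: [0.5304, -0.1717, 0.1867]
tool_rot: [-0.229, -3.133, -0.0]
wrist_force: [0.4, -0.9, -1.8]
opening: -0.0
```

Request:
step_arm:
  delta_pos:
    - [0.15,1,0]
    - [0,0,0]
  angular:
    - [0,0,0]
    - [0,0,0]
  jaw: [0,0]

```text
time: 24.62
eef_pos: [0.5306, -0.1706, 0.1867]
tool_rot: [-0.229, -3.133, -0.0]
wrist_force: [-0.1, -1.6, -0.2]
opening: 0.0
```

Request:
step_arm:
  delta_pos:
    - [0.15,1,0]
    - [0,0,0]
  angular:
    - [0,0,0]
    - [0,0,0]
  jaw: [0,0]

```text
time: 24.88
eef_pos: [0.5308, -0.1696, 0.1867]
tool_rot: [-0.229, -3.133, -0.0]
wrist_force: [-1.1, 0.2, -0.5]
opening: -0.0001
```

Request:
step_arm:
  delta_pos:
    - [0.15,1,0]
    - [0,0,0]
  angular:
    - [0,0,0]
    - [0,0,0]
  jaw: [0,0]

```text
time: 25.12
eef_pos: [0.531, -0.1687, 0.1867]
tool_rot: [-0.229, -3.133, -0.0]
wrist_force: [-0.2, -1.0, -0.7]
opening: -0.0
```

```bash
python3 bd.py u; python3 - <<'E'
import cv2
a=cv2.imread('pics/s_u.png'); cv2.imwrite('pics/s_uc.png',cv2.resize(a[60:380,220:620],None,fx=1.8,fy=1.8,interpolation=cv2.INTER_CUBIC))
E
```

```text
t 25.12 nd [-69.1 -89.9] z 186.7 F nd z [-0.1 -1.1] -0.7 jaw [0. 1.] ax [-0.  0. -1.] op -0.0
```

View pics/t_u.png

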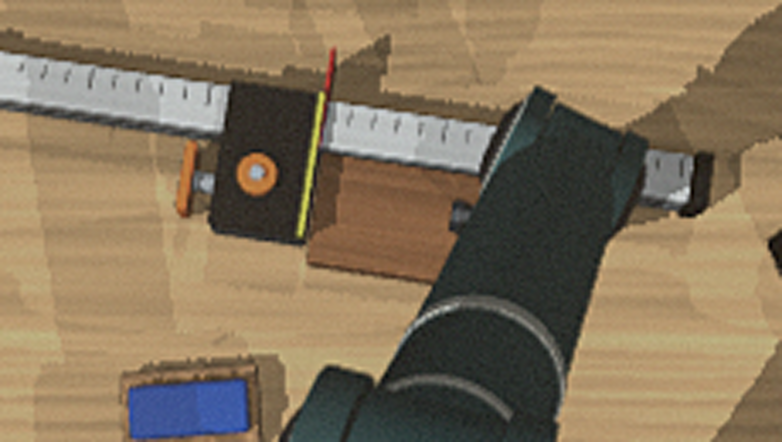

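View pics/s_uc.png

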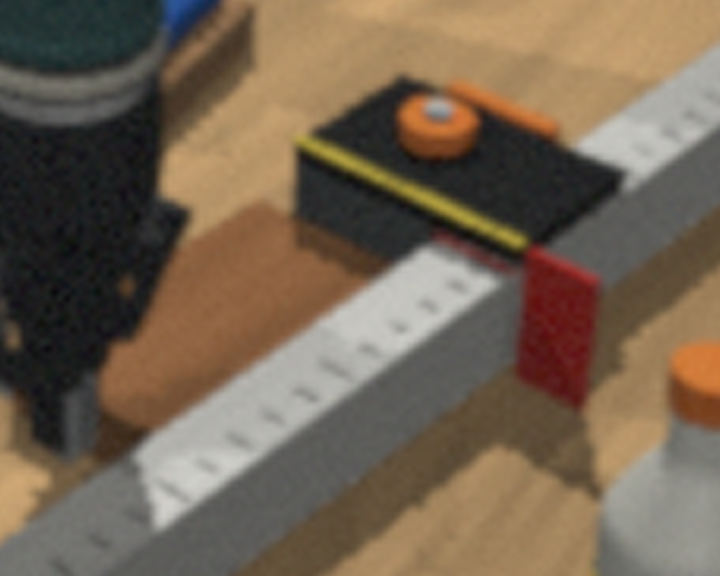

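Request:
step_arm:
  delta_pos:
    - [0.15,1,0]
    - [0,0,0]
  angular:
    - [0,0,0]
    - [0,0,0]
  jaw: [0,0]

```text
time: 25.52
eef_pos: [0.5311, -0.1677, 0.1867]
tool_rot: [0.229, 3.133, 0.0]
wrist_force: [-0.3, -1.2, -1.0]
opening: 0.0001
```

Request:
step_arm:
  delta_pos:
    - [0.1,0.7,0]
    - [0,0,0]
  angular:
    - [0,0,0]
    - [0,0,0]
  jaw: [0,0]

```text
time: 25.78
eef_pos: [0.5312, -0.167, 0.1867]
tool_rot: [0.229, 3.133, 0.0]
wrist_force: [0.0, -2.4, -1.0]
opening: -0.0001
```

Request:
step_arm:
  delta_pos:
    - [0.1,0.7,0]
    - [0,0,0]
  angular:
    - [0,0,0]
    - [0,0,0]
  jaw: [0,0]

```text
time: 26.02
eef_pos: [0.5313, -0.1663, 0.1867]
tool_rot: [0.229, 3.133, 0.0]
wrist_force: [-0.4, -1.6, -1.8]
opening: 0.0
```

Request:
step_arm:
  delta_pos:
    - [0.1,0.7,0]
    - [0,0,0]
  angular:
    - [0,0,0]
    - [0,0,0]
  jaw: [0,0]

```text
time: 26.28
eef_pos: [0.5314, -0.1655, 0.1867]
tool_rot: [0.229, 3.133, 0.0]
wrist_force: [-1.0, -1.4, -1.1]
opening: -0.0003
```

```bash
python3 bd.py v
```

```text
t 26.27 nd [-69.1 -86.7] z 186.7 F nd z [-0.8 -1.5] -1.1 jaw [0. 1.] ax [ 0.  0. -1.] op -0.0003
```

View pics/t_v.png

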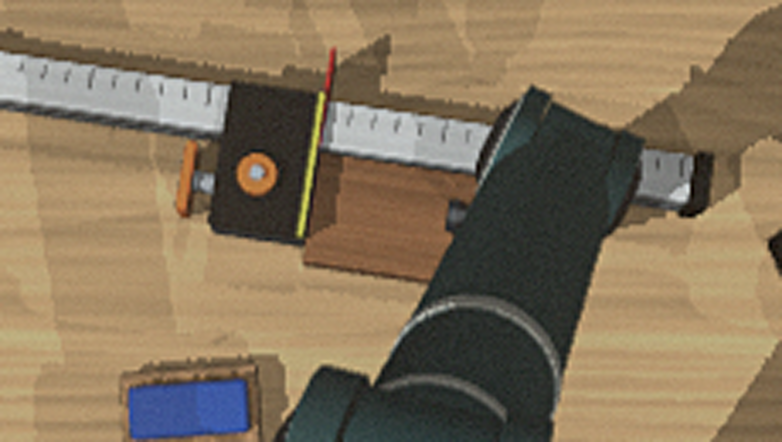

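Request:
step_arm:
  delta_pos:
    - [0.1,0.7,0]
    - [0,0,0]
  angular:
    - [0,0,0]
    - [0,0,0]
  jaw: [0,0]

```text
time: 26.68
eef_pos: [0.5315, -0.1649, 0.1867]
tool_rot: [0.229, 3.133, 0.0]
wrist_force: [-1.0, -0.8, -1.7]
opening: 0.0003
```

Request:
step_arm:
  delta_pos:
    - [0.1,0.7,0]
    - [0,0,0]
  angular:
    - [0,0,0]
    - [0,0,0]
  jaw: [0,0]

```text
time: 26.92
eef_pos: [0.5316, -0.1645, 0.1867]
tool_rot: [0.229, 3.133, -0.0]
wrist_force: [-0.7, -2.7, -0.9]
opening: -0.0004
```

```bash
python3 bd.py x; python3 - <<'E'
from st import *
c=get_image('top')
for nn in (-.1,-.115): 
  p=proj(c,[*toW(fx+nn,.0863),.03]); print((p-[220,140])*3.4)
m=board(c,(300,175,360,225)); 
for v in range(195,220,2):
    u=np.nonzero(m[v])[0]
    if len(u): print(v,u.min(),np.round((fr(atz(c,(u.min()-.5,v),.03))-[fx,0])*1000,1))
E
```

```text
t 26.93 nd [-69.1 -85.7] z 186.7 F nd z [-0.3 -2.8] -0.9 jaw [0.001 1.   ] ax [ 0. -0. -1.] op -0.0004
[301.82667235 242.49410419]
[299.09296662 259.91637159]
195 313 [-51.5  83. ]
197 312 [-57.7  84.9]
199 312 [-63.5  84. ]
201 314 [-68.3  77.5]
203 311 [-75.4  85.1]
205 311 [-81.1  84.2]
207 311 [-86.9  83.3]
209 310 [-93.   85.3]
211 310 [-98.8  84.4]
213 310 [-104.5   83.5]
215 310 [-110.2   82.6]
217 309 [-116.4   84.5]
219 322 [-116.4   46.9]
```

Request:
step_arm:
  delta_pos:
    - [0.1,0.7,0]
    - [0,0,0]
  angular:
    - [0,0,0]
    - [0,0,0]
  jaw: [0,0]

```text
time: 27.38
eef_pos: [0.5316, -0.1643, 0.1868]
tool_rot: [0.23, 3.133, -0.002]
wrist_force: [-1.9, -5.4, -1.1]
opening: 0.0
```

```bash
python3 stp.py y
```

```text
t 27.38 nd [-69.1 -85.5] z 186.8 F nd z [-1.1 -5.6] -1.1 jaw [0.001 1.   ] ax [ 0.    -0.001 -1.   ] op 0.0
edge d mm 86.20470734612942 93 mark 85.5
```

Request:
step_arm:
  delta_pos:
    - [-1.5,-10,0]
    - [-2.5,-17,0]
    - [0,0,55]
    - [0,0,55]
    - [-21,43,0]
    - [-21,43,0]
    - [-21,43,0]
    - [0,0,0]
  angular:
    - [0,0,0]
    - [0,0,0]
    - [0,0,0]
    - [0,0,0]
    - [0,0,0]
    - [0,0,0]
    - [0,0,0]
    - [0,0,0]
  jaw: [0,0,0,0,1,1,1,1]

```text
time: 28.42
eef_pos: [0.4635, -0.0591, 0.2968]
tool_rot: [-0.221, -3.133, -0.003]
wrist_force: [-0.1, -0.7, 0.1]
opening: 0.0724
```

```bash
python3 bd.py z
```

```text
t 28.43 nd [-151.7    8.7] z 296.8 F nd z [-0.  -0.7] 0.1 jaw [-0.005  1.   ] ax [-0.001  0.002 -1.   ] op 0.0724
```

View pics/w_z.png

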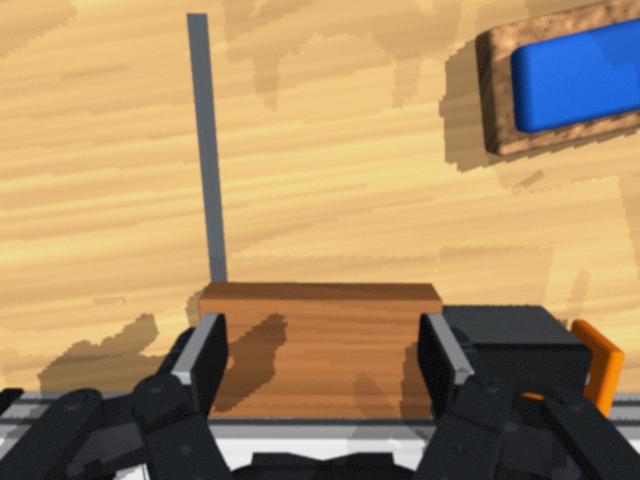

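View pics/t_z.png

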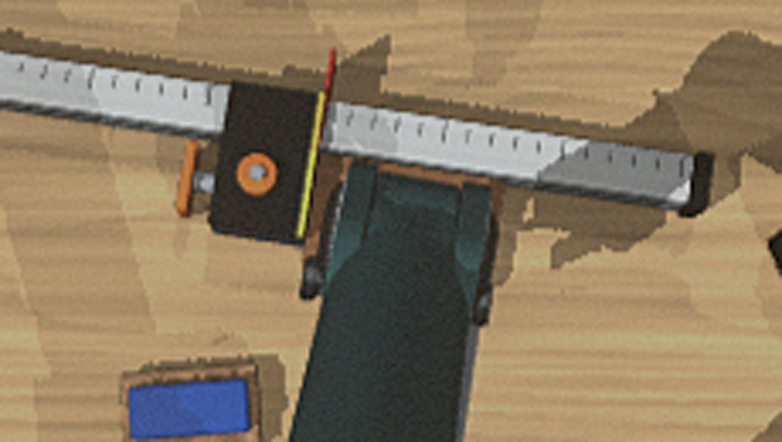

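Request:
step_arm:
  delta_pos:
    - [0,-2,-45]
    - [0,0,-45]
    - [0,0,-35]
    - [0,0,0]
    - [8,-1.2,0]
    - [7,-1,0]
    - [4,-0.6,0]
    - [0,0,0]
  angular:
    - [0,0,0]
    - [0,0,0]
    - [0,0,0]
    - [0,0,0]
    - [0,0,0]
    - [0,0,0]
    - [0,0,0]
    - [0,0,0]
  jaw: [1,1,1,1,1,1,1,1]

```text
time: 29.58
eef_pos: [0.4843, -0.0663, 0.1724]
tool_rot: [0.228, 3.132, 0.0]
wrist_force: [0.1, 0.1, 0.7]
opening: 0.0855
```

```bash
python3 bd.py A
```

```text
t 29.57 nd [-130.1    4.6] z 172.4 F nd z [0.1 0.1] 0.7 jaw [0. 1.] ax [ 0.002 -0.    -1.   ] op 0.0855
```

View pics/w_A.png

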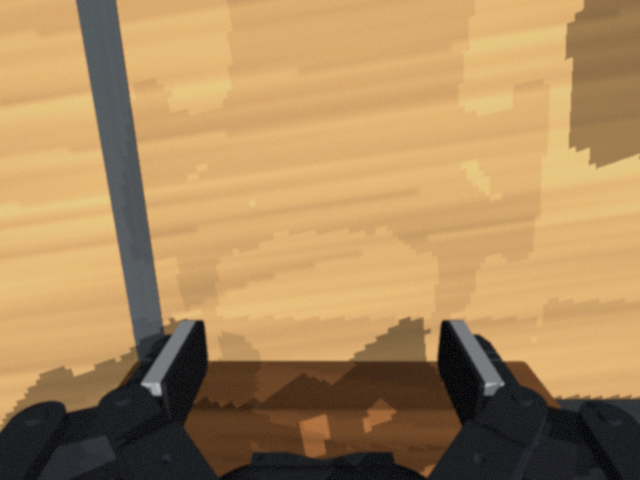

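Request:
step_arm:
  delta_pos:
    - [2,-0.3,0]
    - [2,-0.3,0]
    - [1,-0.15,0]
    - [0,0,0]
  angular:
    - [0,0,0]
    - [0,0,0]
    - [0,0,0]
    - [0,0,0]
  jaw: [1,1,1,1]

```text
time: 30.22
eef_pos: [0.4888, -0.0671, 0.1717]
tool_rot: [-0.229, -3.133, -0.0]
wrist_force: [-0.2, 0.7, 1.1]
opening: 0.0857
```

Request:
step_arm:
  delta_pos:
    - [1,-0.15,0]
    - [1,-0.15,0]
    - [0,0,0]
  angular:
    - [0,0,0]
    - [0,0,0]
    - [0,0,0]
  jaw: [1,1,1]

```text
time: 30.6
eef_pos: [0.4902, -0.0674, 0.1716]
tool_rot: [-0.229, -3.132, -0.0]
wrist_force: [-2.6, 0.4, 1.8]
opening: 0.0852
```

```bash
python3 -c "
from st import *
st()"
```

```text
t 30.6 nd [-124.1    4.4] z 171.6 F nd z [-2.6  0.1] 1.8 jaw [0.001 1.   ] ax [-0.002  0.    -1.   ] op 0.0852
```

Request:
step_arm:
  delta_pos:
    - [1.5,-0.2,0]
    - [1,-0.15,0]
    - [0,0,0]
  angular:
    - [0,0,0]
    - [0,0,0]
    - [0,0,0]
  jaw: [1,1,1]

```text
time: 30.98
eef_pos: [0.4909, -0.0675, 0.1712]
tool_rot: [-0.229, -3.126, -0.001]
wrist_force: [-7.7, 0.5, 5.6]
opening: 0.0859
```

```bash
python3 -c "
from st import *
st()"
```

```text
t 30.98 nd [-123.3    4.4] z 171.2 F nd z [-7.7 -0.6] 5.6 jaw [0.001 1.   ] ax [-0.007  0.001 -1.   ] op 0.0859
```

Request:
step_arm:
  delta_pos:
    - [-12,1.8,0]
    - [-13,1.8,0]
    - [0,0,45]
    - [0,0,60]
    - [10,1,25]
    - [30,4,0]
    - [30,4,0]
    - [0,0,0]
  angular:
    - [0,0,0]
    - [0,0,0]
    - [0,0,0]
    - [0,0,0]
    - [0,0,0]
    - [0,0,0]
    - [0,0,0]
    - [0,0,0]
  jaw: [1,1,1,0,0,0,0,0]

```text
time: 31.98
eef_pos: [0.5394, -0.0545, 0.3019]
tool_rot: [0.227, 3.131, 0.0]
wrist_force: [-1.9, 0.5, -1.1]
opening: -0.0002
```

```bash
python3 wm.py B | awk 'NR<6||NR%8==0'; python3 bd.py C
```

```text
t 31.98 nd [-77.3  24.3] z 301.9 F nd z [-1.9  0.2] -1.1 jaw [-0.001  1.   ] ax [ 0.002 -0.    -1.   ] op -0.0002
[418 364]
yellow left d 86.62329299212077 right 93.00386730068314 n -0.09888384015649543 -0.0047006176514169384
339 421.0 426.0 [-18.8  85.5] 89.2
340 421.0 426.0 [-18.1  85.5] 89.3
343 421.0 426.0 [-15.9  85.7] 89.5
351 420.0 425.0 [-10.   85.5] 89.3
359 419.0 424.0 [-4.  85.4] 89.2
367 419.0 423.0 [ 2.1 85.9] 89.1
t 32.02 nd [-78.5  23.7] z 301.5 F nd z [-0.6 -0.6] -0.8 jaw [-0.  1.] ax [ 0. -0. -1.] op 0.0001
```

View pics/w_B.png

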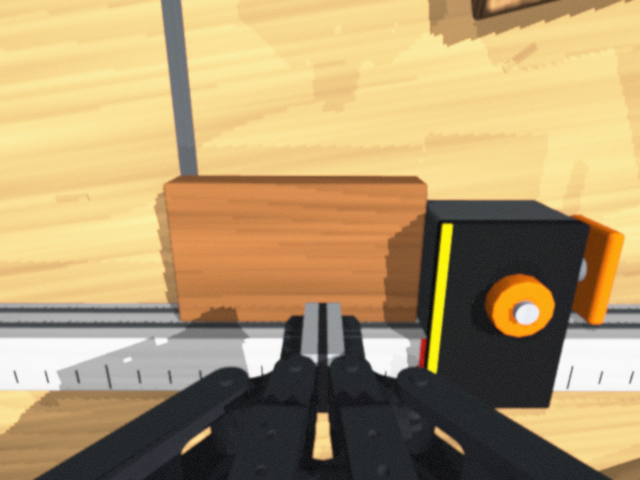

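View pics/wc_B.png

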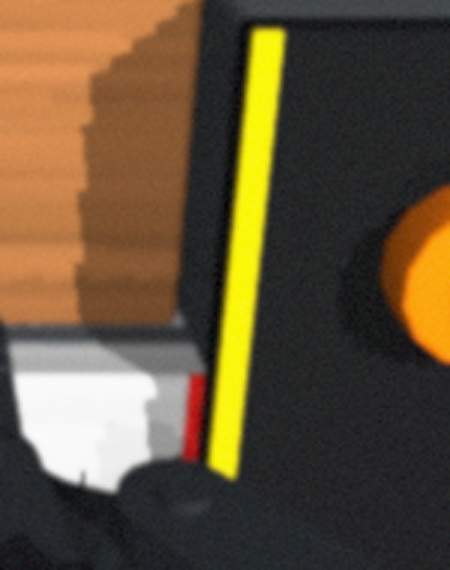

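View pics/s_C.png

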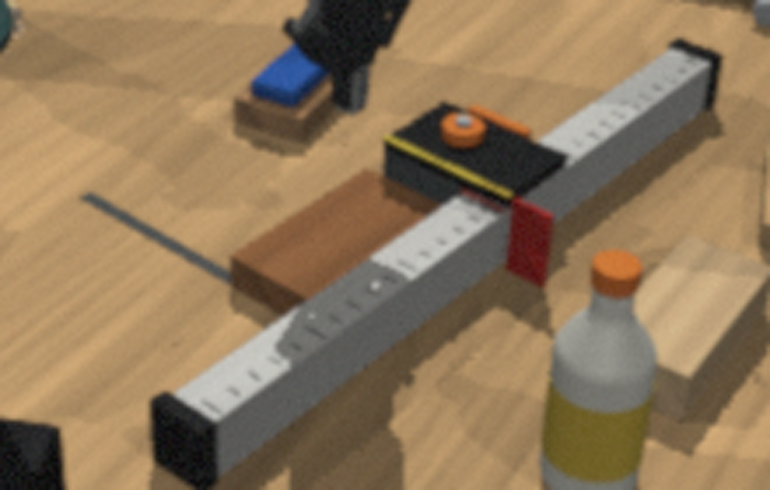

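```bash
python3 - <<'E'
from st import *
c=get_image('wrist'); H=hsv(c)
m=big((H[...,0]<16)&(H[...,1]>110)&(H[...,2]>70)&(np.indices((480,640))[0]<330))
for v in range(190,322,14):
    u=np.nonzero(m[v])[0]; 
    e=[(fr(atz(c,(u.max()+.5,v),.03))-[fx,0])*1000,(fr(atz(c,(u.min()-.5,v),.03))-[fx,0])*1000]; print(v,u.min(),u.max(),np.round(e[0],1),np.round(e[1],1))
x=c['image'][170:340,380:470]; save('w_D',cv2.resize(x,None,fx=3.5*1,fy=3.5,interpolation=cv2.INTER_CUBIC)) 
x=c['image'][280:345,400:450]; save('w_E',cv2.resize(x,None,fx=9,fy=9,interpolation=cv2.INTER_NEAREST)) 
us=range(190,415,25)
for u in us:
    v=np.nonzero(m[:,u])[0]; print(u,v.max(),np.round((fr(atz(c,(u,v.max()+.5),.03))-[fx,0])*1000,1)) 
E
```

```text
190 166 428 [-112.4   86.2] [-112.4  -71.5]
204 167 428 [-103.7   86.9] [-103.8  -72. ]
218 169 427 [-94.9  87.1] [-94.9 -71.8]
232 171 425 [-85.9  86.6] [-85.9 -71.7]
246 172 424 [-76.7  86.7] [-76.7 -72.2]
260 174 423 [-67.2  86.8] [-67.2 -72.1]
274 176 422 [-57.5  87. ] [-57.6 -71.9]
288 178 420 [-47.6  86.5] [-47.6 -71.8]
302 180 419 [-37.4  86.6] [-37.5 -71.6]
316 181 418 [-27.   86.8] [-27.1 -72.2]
190 325 [-19.8 -66.6]
215 325 [-19.8 -49.8]
240 325 [-19.8 -32.9]
265 325 [-19.8 -16.1]
290 318 [-25.1   0.9]
315 301 [-37.8  17.7]
340 302 [-37.1  34.2]
365 325 [-19.8  51.3]
390 325 [-19.8  68.1]
```

View pics/w_E.png

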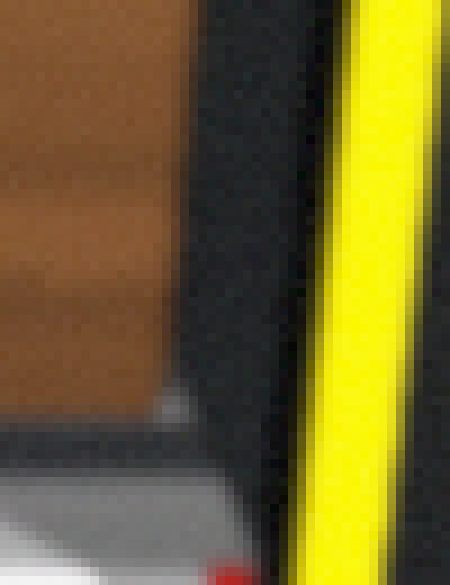

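View pics/w_D.png

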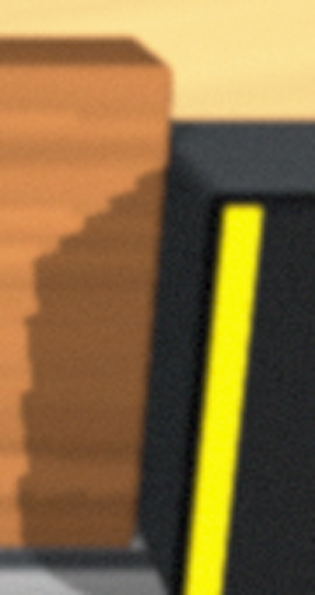

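```bash
python3 - <<'E'
from st import *
s=st(); 
c=get_image('top'); save('final',c['image'])
for k in ['hammer','drill','sander']: print(k,[(round(r['p'],2),r['extent']) for r in regions_of('top',k)])
close_job()
E
```

```text
t 32.23 nd [-79.3  23.1] z 301.6 F nd z [ 0.2 -0.8] -1.0 jaw [0.001 1.   ] ax [-0.001  0.    -1.   ] op -0.0004
hammer [(0.75, [119.4, 155.3, 152.6, 245.3])]
drill [(0.61, [446.6, 197.4, 538.4, 270.1]), (0.5, [271.6, 164.3, 315.3, 211.8])]
sander [(0.76, [257.6, 244.7, 295.1, 275.6])]
the job is handed in; nothing more can be done
```

The job is handed in at 32 s of the 72 s allowed: the stop is on its mark and the board is against the fence and butted to the stop. No verdict was reported back.

- **Stop:** I pushed it along by its sprung orange pad in small steps. The last checks put the yellow edge within about 1 mm of the red mark. The top camera read about 0.7 mm short of the mark. The wrist camera's numbers read about 0.7 mm past it, but its picture shows the red line still fully visible beside the stop, so it looks short. The two disagree on the sign, but both are inside the 3 mm limit.
- **Board:** I pushed it onto the fence, then along it until the end met the stop at about 5.6 N, below the stop's 13 N friction. I finished with a light press against the fence of about 8 N. The last wrist picture shows its long side parallel to the fence, about 0.2 mm from the measured fence face. Its end is at 86.8 mm against the stop face at about 86.6 to 87.2 mm.
- **The rest:** The hammer, drill and sanding block show at the same pixels as at the start, within about 3 px. The drill also drew a second, low-score detection at the stop, which I took as false. I kept clear of the pink look-alike but did not measure it at the end. At hand-in the gripper was shut, clear of everything, with the fingertips about 130 mm above the bench and only sensor noise on the wrist.

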